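# Pin the tray jig and hold a corner post in its corner

## Robot

A 7-joint arm with a two-finger parallel gripper is mounted at the origin on the work surface. World frame = base frame: x ahead of the robot, y to its left, z up, the work surface at z = 0. Lengths are in m, angles in rad, forces in N, time in s.
With the tool pointing down it reaches from about 0.425 to 0.975 m from the base axis. Payload 16.7 kg.
Tool frame: the origin (TCP) lies at the very end of the fingers, on their centre line; the grasp point (between the pads) lies 19 mm behind it; z points along the fingers, y is the line along which they close (so a half turn about z gives the same grasp; the last joint's range is limited). The gripper opens to 85 mm and grips with 20 to 120 N. Pads are 22 mm wide; open, the fingers measure 114 mm over their backs; the gripper's body (76 mm by 85 mm) begins 54 mm behind the grasp point. The pads swing forward as they close: fully open they stand 13 mm farther back than shut.
Start: joints at [-1.308, 0.426, 0.074, 1.606, -0.034, 1.111, -0.067], TCP at [0.27, 0.619, 0.231] pointing down, gripper open.
Joint ranges: [-2.85, 2.85], [-0.5, 2.14], [-1.23, 1.37], [0.21, 2.46], [-1.02, 4.16], [0.16, 2.05], [-2.73, 2.73]. Speed limits (rad/s): [1.89, 1.89, 2.39, 2.39, 3.01, 3.01, 3.01].

## Interface

Orientations are given as a rotation vector (axis times angle).
In Python, from cell import robot gives the robot as it stands.
- The arm moves only by the shell command python3 -m inch 'ROWS'. ROWS is JSON, a list of rows, each a list of 7 numbers: the shift along the tool's x, y, z as a fraction of full scale, then the turn, a rotation vector about the tool's x, y, z as a fraction of full scale, then the closure, from 0 (fully open) to 1 (shut). In form: [[x, y, z, rx, ry, rz, jaw], ...]. A call has exactly 5 rows; each row is the pose to reach, as a shift and turn from the pose commanded when the call began, along the tool's axes at that moment; what a row does not reach only later rows make up. Full scale, the value 1, is 1 m for a shift and 0.5 rad for a turn. A row lasts 1/10 s, in which the tool goes at most 50 mm and 8.59 degrees, less where a joint would pass 70% of its speed; a pose out of reach is approached as far as the arm can. A call with a number of a shift or a turn outside -1 to 1 is refused whole. A call with a gripper value outside its range is refused whole. The fingers move at their own pace and stop on an object; the grip force is fixed at half the most. Time passes only in rows, so rows that repeat a pose let the fingers close, or fill a call up. It gives the time, the measured TCP pose, the force, the opening and the grip force at its end, in the units of the state.
- robot.get_obs(): the state, without advancing time (a new reading comes with each control period).
- robot.snapshot(name): name is "scene" or "top"; returns (picture, depth): 384x512x3 uint8, red, green, blue; 384x512 float32, m along the optical axis (not along the pixel's ray), 0 where there is no reading.
- robot.calibration(name): a dict with "mtx" (3x3 intrinsics, pixels), "extrinsics" (4x4, takes a point from world to camera coordinates). Camera axes: x right, y down, z forward; pixel columns grow to the right and rows downward; lengths in m; the calibration is good to about 2 mm. A picture is of the moment at which its call begins. calibration takes no time and is no camera call.
- robot.finish_job(): hands the job in; it is judged then, once.
The state is a dict: "time": time; "joint_pos": joint angles; "qvel": joint speeds; "joint_efforts": joint torques, N m; "tool_pos": TCP position; "tool_rot": TCP orientation; "ft_force": force on the tool from outside, world axes, zero at the start; "ft_torque": the same for the moment, N m; "finger_gap": finger opening in m; "grip_force": force on a finger pad.
Only numpy, scipy, OpenCV 4.12 (cv2) and the standard library are available. Lean on these libraries where they do the work, as an engineer would, in place of code of your own. Each camera call takes 0.05 s, during which the arm holds its last target. There are 200 camera calls.

## Task

Take the locking pin from its wooden block and drop it fully home through the foot of the jig's sliding side fence, so the fence cannot back away. Then stand the tall square corner post upright on the jig's base in the corner of the two tray boards, press it firmly and squarely against both boards at once, and finish with the gripper still holding it pressed there, ready to be screwed. Leave everything else on the bench where it is.

Things in the scene. Friction and masses are not known exactly. Their poses are not given: they have to be found in the camera images.
- jig: fixed jig for wooden grape trays: dark faced-plywood base 260 (x) x 340 (y) x 24 mm, turned up to 15 degrees either way. Origin: centre of its underside, at bench height; +x away from the robot, +y left. Its top is bare for x -130 to 45, y -170 to 30 mm. end_board and the side fence's board form the corner; their tops, and the plywood backings behind them, are 89 mm above the bench or lower
- corner (a point): the inner corner on the jig's base top (24 mm above the bench), where the faces of end_board and the side board meet; axes as the jig's. The post belongs on the -x, -y side of it: pushed home, its axis is at (-19, -19) mm. This point is (45, 30, 24) mm in the jig's frame. Wood on wood friction is about 0.65, so a post bearing hard on the base or on one board resists being pushed to the other
- end_board: pine tray board standing on edge, 10 (x) x 177 (y) x 65 mm high, fixed to the jig; origin: centre of its underside, at (50, -61.5, 24) mm in the jig's frame; its working face looks to the jig's -x, 5 mm from the origin
- side_board (a point): centre of the working face of the pine side board (163 (x) x 10 (y) x 65 mm high, standing on edge), part of the sliding side fence; the face looks to the jig's -y; this point lies in the face, 56 mm above the bench; axes as the jig's
- side_fence (a joint): travel of the sliding side fence (m): 0 = at its inner stop, where it starts; grows to 0.030 as it slides outward along the jig's +y. Friction is only about 2 N, so unless pinned it backs away when pressed. Pinned, it may still back off up to about 3 mm in the holes' play
- pin_hole (a point): centre of the mouth of the hole in the sliding fence's aluminium foot, (-30, 115, 37) mm in the jig's frame, 60 mm outside the fence's back; axes as the jig's. 12 mm hole, 2 mm chamfer, down through the 12 mm foot and on through the 24 mm base, in line while the slide is at 0. Fingers have room to close along the jig's x
- lock_pin: steel pin, upright in pin_block. Origin: centre of its tip; z up along it. Shank 10 mm diameter, 34 mm long, 4 mm tapered tip; collar 22 mm diameter, 34 to 39 mm above the tip; dark round grip 18 mm diameter, 39 to 77 mm above the tip. About 80 g. Fully home the collar rests on the foot, tip 34 mm below the hole's mouth
- pin_block: heavy fixed hardwood block 130 (x) x 50 (y) x 45 mm; origin: centre of its underside. The pin stands in its hole at x = -35 mm, collar on the block's top, shank 34 mm deep in a 12 mm hole. Three thin drill bits, up to 28 mm tall, stand at x = 22 to 53 mm, y = 0, so fingers close best along the block's y
- corner_post: the tall square pine corner post, 38 x 38 x 120 mm, about 100 g, standing loose on the bench; origin: centre of its underside, z up; any side may face either board. In the jig its top reaches 55 mm above the boards, so it can be held above them
- short_offcut: bystander: square pine offcut 38 x 38 x 55 mm standing near the post; origin: centre of underside
- round_dowel: bystander: round pine dowel, 36 mm diameter, 90 mm tall, standing near the post; origin: centre of underside
- glue: bystander: white glue bottle, 60 mm diameter, 170 mm tall; origin: centre of underside
- tape: bystander: roll of paper tape lying flat, 100 mm diameter, 45 mm high; origin: centre of underside
- snips: bystander: grape snips lying flat, 165 x 80 x 12 mm; origin: near the pivot, on the bench
- driver: bystander: cordless driver standing on its battery, 210 mm tall, 200 x 75 mm; origin: centre of the battery's underside
- screw_tray: bystander: low grey tray of brass screws, 100 x 140 x 30 mm; origin: centre of underside
Mind the look-alikes: they are no part of the job. What is shaped like the corner_post but green is not meant.

How it is judged:
By the outcome, as a careful person would: the job done as asked, in the order asked, and still so for the second after the job is handed in, while the arm keeps its last pose, push and grip.
It also fails if it takes over 70 s, if anything falls off the work surface, if the arm or the gripper's body presses on something with over 40 N, if the wrist force passes 120 N, or if a joint passes its speed limit or range.

## Working session

There is one attempt and no reset: what is moved stays moved. The work goes in short steps, Python scripts to look and compute and a shell command to move; the robot and the scene stay as the last step left them, time stands still between calls to the robot, and variables do not carry over. Pictures are saved under pics/ and viewed, at most 10 in all, crops included, and the job is handed in when it is done.

```bash
ls; mkdir -p pics
python3 - <<'E'
from cell import robot
import cv2,numpy as np
for n in("scene","top"):
    p,d=robot.snapshot(n); cv2.imwrite(f"pics/{n}0.png",p[...,::-1]); np.save(f"pics/{n}0.npy",d); c=robot.calibration(n); print(n,np.round(c["mtx"],1).tolist(),np.round(c["extrinsics"],3).tolist(),d.min(),d.max())
o=robot.get_obs(); print(o)
E
```

```text
pics
scene [[449.5, 0.0, 259.1], [0.0, 449.5, 184.3], [0.0, 0.0, 1.0]] [[-0.316, 0.949, -0.011, 0.176], [0.816, 0.266, -0.514, -0.394], [-0.484, -0.171, -0.858, 1.579], [0.0, 0.0, 0.0, 1.0]] 0.0 2.9623005
top [[494.2, 0.0, 258.8], [0.0, 494.2, 191.2], [0.0, 0.0, 1.0]] [[0.025, -1.0, 0.006, -0.017], [-0.989, -0.026, -0.146, 0.502], [0.146, -0.002, -0.989, 1.386], [0.0, 0.0, 0.0, 1.0]] 0.0 2.3842802
{'time': 0.1, 'joint_pos': array([-1.3085128 ,  0.42667254,  0.07386241,  1.60657722, -0.03408667,
        1.11080974, -0.06710263]), 'qvel': array([-4.71404437e-04, -2.87129953e-04,  2.54487037e-04, -5.59032215e-04,
       -3.12344901e-04,  5.76021278e-04,  4.81077168e-05]), 'joint_efforts': array([ 8.76002479e-03, -9.51544118e+01,  3.77203703e+00, -4.64400566e+01,
        1.97198399e-02,  6.42820509e-03,  2.48800507e-05]), 'tool_pos': array([0.2700437 , 0.61820209, 0.23066376]), 'tool_rot': array([-6.42295931e-01, -3.07508269e+00,  1.88239152e-03]), 'ft_force': array([ 1.04161108, -0.1279507 ,  0.29535388]), 'ft_torque': array([ 0.02381619,  0.06181565, -0.03680934]), 'grip_force': 0.0, 'finger_gap': 0.08528806296555222}
```

View pics/scene0.png

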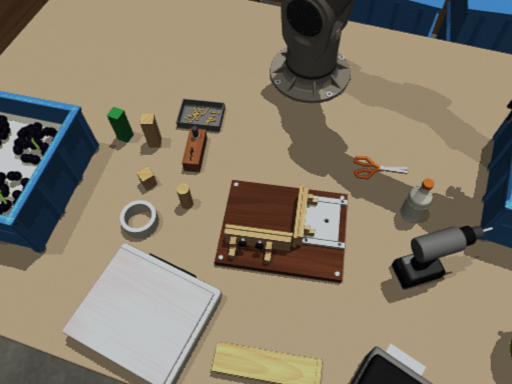

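View pics/top0.png

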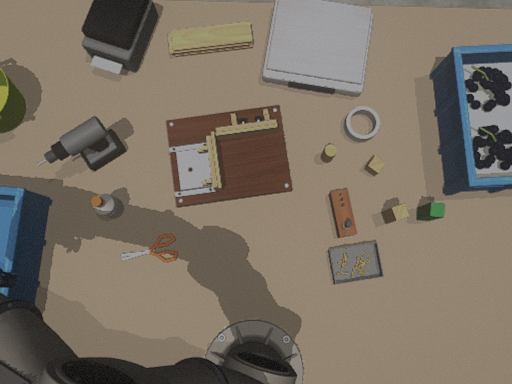

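Scene view: jig at about (285,228), pin block (195,150) with the pin near (195,130), post (150,130), green decoy (120,125). Top view: jig (229,155), block (343,213), post top (400,212), green (436,210).

```bash
cat > h.py <<'E'
import numpy as np,cv2
from cell import robot
from scipy.spatial.transform import Rotation as R
def cloud(n,d):
    c=robot.calibration(n);K=np.array(c["mtx"]);E=np.array(c["extrinsics"])
    v,u=np.indices(d.shape); P=np.stack([(u-K[0,2])/K[0,0]*d,(v-K[1,2])/K[1,1]*d,d],-1)
    return (P-E[:3,3])@E[:3,:3]
def ray(n,uv,z):
    c=robot.calibration(n);K=np.array(c["mtx"]);E=np.array(c["extrinsics"])
    o=-E[:3,:3].T@E[:3,3]; r=np.linalg.solve(K,[uv[0],uv[1],1])@E[:3,:3]
    return o+r*(z-o[2])/r[2]
def blob(n,m,z,pt=None):
    # rectangle of the mask cast on plane z
    k,l,s,c=cv2.connectedComponentsWithStats(m.astype(np.uint8))
    out=[]
    for i in range(1,k):
        if s[i,4]<12: continue
        ys,xs=np.nonzero(l==i)
        W=np.array([ray(n,(x,y),z)[:2] for x,y in zip(xs,ys)])
        (cx,cy),(w,h),a=cv2.minAreaRect((W*1000).astype(np.float32))
        out.append((s[i,4],np.round(c[i]).tolist(),np.round(W.mean(0)*1000,1).tolist(),np.round([cx,cy,w,h,a],1).tolist()))
    return out
E
python3 - <<'E'
from h import *
boxes={"scene":{"jig":(205,170,355,285),"block":(178,110,215,175),"post":(130,105,170,155)},"top":{"jig":(160,100,298,210),"block":(325,180,362,240),"post":(378,195,416,230)}}
for n in boxes:
    d=np.load(f"pics/{n}0.npy");C=cloud(n,d);Z=C[...,2]
    im=cv2.imread(f"pics/{n}0.png")
    for k,(a,b,c,e) in boxes[n].items():
        box=np.zeros(d.shape,bool);box[b:e,a:c]=1; box&=d>0
        for zz,t in {"jig":[(.024,.006),(.089,.006)],"block":[(.045,.006),(.086,.008)],"post":[(.12,.008)]}[k]:
            m=box&(abs(Z-zz)<t)
            print(n,k,zz,np.round(np.median(Z[m]),4) if m.any() else 0,blob(n,m,zz))
o=[cv2.resize(cv2.imread("pics/top0.png")[95:245,160:450],None,fx=2.6,fy=2.6,interpolation=cv2.INTER_CUBIC)]
cv2.imwrite("pics/c1.png",o[0])
E
```

```text
Traceback (most recent call last):
  File "h.py", line 19, in blob
    W=np.array([ray(n,(x,y),z)[:2] for x,y in zip(xs,ys)])
                ~~~^^^^^^^^^^^
  File "h.py", line 9, in ray
    c=robot.calibration(n);K=np.array(c["mtx"]);E=np.array(c["extrinsics"])
ValueError: time passes only in moves, steps and waits
```

```bash
python3 - <<'E'
s=open('h.py').read()
s=s.replace('def cloud','from functools import lru_cache\n@lru_cache(None)\ndef cal(n):\n    c=robot.calibration(n); return np.array(c["mtx"]),np.array(c["extrinsics"])\ndef cloud',1)
s=s.replace('c=robot.calibration(n);K=np.array(c["mtx"]);E=np.array(c["extrinsics"])','K,E=cal(n)')
open('h.py','w').write(s)
E
cat > m1.py <<'E'
from h import *
boxes={"scene":{"jig":(205,170,355,285),"block":(178,110,215,175),"post":(130,105,170,155)},"top":{"jig":(160,100,298,210),"block":(325,180,362,240),"post":(378,195,416,230)}}
for n in boxes:
    d=np.load(f"pics/{n}0.npy");C=cloud(n,d);Z=C[...,2]
    for k,(a,b,c,e) in boxes[n].items():
        box=np.zeros(d.shape,bool);box[b:e,a:c]=1; box&=d>0
        for zz,t in {"jig":[(.024,.006),(.089,.006)],"block":[(.045,.006),(.086,.008)],"post":[(.12,.008)]}[k]:
            m=box&(abs(Z-zz)<t)
            print(n,k,zz,np.round(np.median(Z[m]),4) if m.any() else 0,*blob(n,m,zz),sep="\n  ")
cv2.imwrite("pics/c1.png",cv2.resize(cv2.imread("pics/top0.png")[95:245,160:450],None,fx=2.6,fy=2.6,interpolation=cv2.INTER_CUBIC))
E
python3 m1.py
```

```text
scene
  jig
  0.024
  0.0234
  (np.int32(6310), [274.0, 233.0], [635.7, 69.0], [613.7, 90.4, 263.1, 339.7, 9.7])
  (np.int32(218), [329.0, 194.0], [473.9, 184.1], [474.1, 181.2, 21.5, 112.5, 7.5])
  (np.int32(249), [342.0, 223.0], [552.2, 242.9], [550.5, 242.6, 117.4, 18.5, 9.6])
scene
  jig
  0.089
  0.0864
  (np.int32(289), [300.0, 211.0], [585.3, 124.5], [583.1, 128.1, 164.4, 24.1, 9.7])
  (np.int32(499), [258.0, 232.0], [679.4, 38.3], [681.3, 39.8, 28.6, 175.2, 9.7])
scene
  block
  0.045
  0.0444
  (np.int32(511), [194.0, 148.0], [453.5, -242.1], [449.0, -243.7, 134.6, 51.3, 12.1])
scene
  block
  0.086
  0.0855
  (np.int32(33), [195.0, 129.0], [415.4, -250.3], [415.7, -250.2, 23.4, 15.0, 22.5])
scene
  post
  0.12
  0.1188
  (np.int32(149), [147.0, 119.0], [448.6, -382.9], [449.1, -382.3, 41.3, 40.1, 17.9])
top
  jig
  0.024
  0.0239
  (np.int32(6213), [237.0, 155.0], [609.4, 63.6], [609.3, 89.7, 261.3, 339.7, 9.7])
  (np.int32(234), [175.0, 172.0], [553.8, 243.3], [554.4, 243.6, 116.1, 18.2, 9.6])
  (np.int32(13), [188.0, 189.0], [503.7, 202.0], [503.8, 202.1, 2.5, 34.8, 9.7])
top
  jig
  0.089
  0.0869
  (np.int32(731), [231.0, 142.0], [631.6, 77.5], [632.8, 76.8, 129.4, 258.4, 49.6])
top
  block
  0.045
  0.0448
  (np.int32(715), [343.0, 213.0], [445.9, -244.3], [444.6, -244.8, 129.9, 51.2, 12.2])
top
  block
  0.086
  0.0868
  (np.int32(33), [348.0, 224.0], [410.0, -251.8], [410.0, -251.5, 15.4, 15.8, 45.7])
top
  post
  0.12
  0.1198
  (np.int32(206), [399.0, 212.0], [443.4, -384.1], [443.1, -383.4, 37.6, 40.8, 21.0])
```

View pics/c1.png

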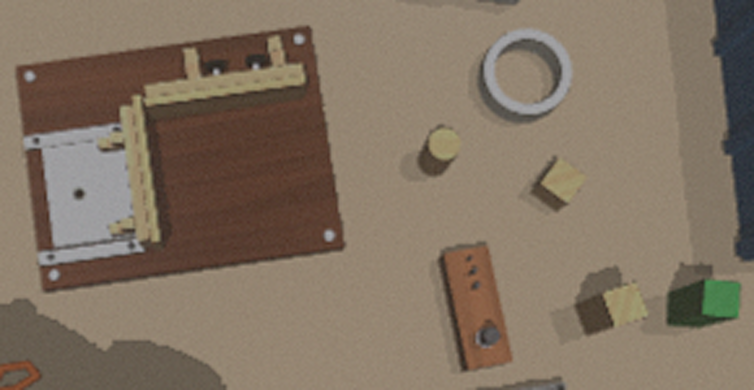

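```bash
cat > go.py <<'E'
# usage: go.py x,y,z,headingdeg ...  (mm; heading = world yaw of tool y) prints chained tool-frame shifts (m) and rz fraction
import sys
from h import *
o=robot.get_obs(); M=R.from_rotvec(o["tool_rot"]).as_matrix(); p=o["tool_pos"]
h=np.degrees(np.arctan2(M[1,1],M[0,1]))
print("now",np.round(p*1000,1),round(h,1),"tilt",np.round(M[:,2],3),"gap",round(o["finger_gap"],4),"F",np.round(o["ft_force"],1),"t",o["time"])
for a in sys.argv[1:]:
    x,y,z,g=map(float,a.split(",")); q=np.array([x,y,z])/1000
    s=M.T@(q-p); dh=(g-h+180)%360-180
    # residual tilt correction folded in
    T=np.array([[np.sin(np.radians(g)),np.cos(np.radians(g)),0],[-np.cos(np.radians(g)),np.sin(np.radians(g)),0],[0,0,-1]])
    rv=R.from_matrix(M.T@T).as_rotvec()/.5
    print("->",a,"shift",np.round(s,4),"turn",np.round(rv,3),"dh",round(dh,1))
    M,p,h=T,q,g
E
python3 go.py 400,440,280,60 480,230,280,35 500,0,280,10 470,-150,250,-18 413,-251,180,-46 413,-251,140,-74 413,-251,140,-77.8
```

```text
now [270.  618.2 230.7] 66.4 tilt [-0.    -0.001 -1.   ] gap 0.0853 F [ 1.  -0.1  0.3] t 0.1Traceback (most recent call last):
  File "go.py", line 12, in <module>
    rv=R.from_matrix(M.T@T).as_rotvec()/.5
       ~~~~~~~~~~~~~^^^^^^^
  File "scipy/spatial/transform/_rotation.pyx", line 1143, in scipy.spatial.transform._rotation.Rotation.from_matrix
ValueError: Non-positive determinant (left-handed or null coordinate frame) in rotation matrix 0: [[-9.93759408e-01 -1.11544742e-01  1.01190560e-04]
 [-1.11544540e-01  9.93758707e-01  1.20315053e-03]
 [ 2.34764116e-04 -1.18435491e-03  9.99999271e-01]].
```

```bash
sed -i 's/\[\[np.sin(np.radians(g)),/[[-np.sin(np.radians(g)),/; s/\[-np.cos(np.radians(g)),np.sin/[np.cos(np.radians(g)),np.sin/' go.py
python3 go.py 400,440,280,60 480,230,280,35 500,0,280,10 470,-150,250,-18 413,-251,180,-46 413,-251,140,-74 413,-251,140,-77.8
```

```text
now [270.  618.2 230.7] 66.4 tilt [-0.    -0.001 -1.   ] gap 0.0853 F [ 1.  -0.1  0.3] t 0.1
-> 400,440,280,60 shift [-0.1904 -0.1113 -0.0492] turn [-0.002  0.     0.224] dh -6.4
-> 480,230,280,35 shift [-0.1743 -0.1419  0.    ] turn [0.    0.    0.873] dh -25.0
-> 500,0,280,10 shift [-0.1999 -0.1155  0.    ] turn [0.    0.    0.873] dh -25.0
-> 470,-150,250,-18 shift [-0.1425 -0.0556  0.03  ] turn [0.    0.    0.977] dh -28.0
-> 413,-251,180,-46 shift [-0.1137 -0.023   0.07  ] turn [0.    0.    0.977] dh -28.0
-> 413,-251,140,-74 shift [0.   0.   0.04] turn [0.    0.    0.977] dh -28.0
-> 413,-251,140,-77.8 shift [0. 0. 0.] turn [0.    0.    0.133] dh -3.8
```

```bash
python3 -m inch '[[-0.04,-0.022,-0.025,0,0,0.05,0],[-0.08,-0.045,-0.05,0,0,0.1,0],[-0.12,-0.067,-0.05,0,0,0.15,0],[-0.16,-0.09,-0.05,0,0,0.224,0],[-0.19,-0.111,-0.05,0,0,0.224,0]]'
python3 -m inch '[[-0.174,-0.142,0,0,0,0.873,0],[-0.174,-0.142,0,0,0,0.873,0],[-0.174,-0.142,0,0,0,0.873,0],[-0.174,-0.142,0,0,0,0.873,0],[-0.174,-0.142,0,0,0,0.873,0]]'; python3 go.py 500,0,280,10 470,-150,250,-18 413,-251,180,-46
```

```text
time: 0.6
tool_pos: [0.4016, 0.4381, 0.2814]
tool_rot: [0.818, 3.033, -0.0]
ft_force: [0.7, 0.6, -0.5]
finger_gap: 0.0854
grip_force: 0.0
time: 1.1
tool_pos: [0.4806, 0.2263, 0.2814]
tool_rot: [1.457, 2.783, -0.001]
ft_force: [-0.1, 0.3, 0.5]
finger_gap: 0.0853
grip_force: 0.0
now [480.6 226.3 281.4] 34.7 tilt [ 0.    -0.001 -1.   ] gap 0.0853 F [-0.1  0.3  0.5] t 1.1
-> 500,0,280,10 shift [-0.197  -0.1129  0.0016] turn [-0.     0.001  0.863] dh -24.7
-> 470,-150,250,-18 shift [-0.1425 -0.0556  0.03  ] turn [0.    0.    0.977] dh -28.0
-> 413,-251,180,-46 shift [-0.1137 -0.023   0.07  ] turn [0.    0.    0.977] dh -28.0
```

Tracks well; continue to above the pin.

```bash
python3 -m inch '[[-0.197,-0.113,0,0,0,0.863,0],[-0.197,-0.113,0,0,0,0.863,0],[-0.197,-0.113,0,0,0,0.863,0],[-0.197,-0.113,0,0,0,0.863,0],[-0.197,-0.113,0,0,0,0.863,0]]' | grep pos
python3 -m inch '[[-0.143,-0.056,0.03,0,0,0.977,0],[-0.143,-0.056,0.03,0,0,0.977,0],[-0.143,-0.056,0.03,0,0,0.977,0],[-0.143,-0.056,0.03,0,0,0.977,0],[-0.143,-0.056,0.03,0,0,0.977,0]]' | grep pos
python3 -m inch '[[-0.114,-0.023,0.07,0,0,0.977,0],[-0.114,-0.023,0.07,0,0,0.977,0],[-0.114,-0.023,0.07,0,0,0.977,0],[-0.114,-0.023,0.07,0,0,0.977,0],[-0.114,-0.023,0.07,0,0,0.977,0]]' | grep pos
python3 -m inch '[[0,0,0.03,0,0,0.977,0],[0,0,0.03,0,0,0.977,0],[0,0,0.03,0,0,0.977,0],[0,0,0.03,0,0,0.977,0],[0,0,0.03,0,0,0.977,0]]' | grep pos
python3 go.py 413,-251,140,-77.8 413,-251,54,-77.8
python3 - <<'E'
from h import *
p,d=robot.snapshot("scene"); q,e=robot.snapshot("top"); np.save("pics/s1.npy",d);np.save("pics/t1.npy",e)
cv2.imwrite("pics/c2.png",np.hstack([cv2.resize(a,None,fx=3,fy=3,interpolation=cv2.INTER_CUBIC)[...,::-1] for a in(p[60:200,130:250],q[160:300,290:410])]))
E
```

```text
tool_pos: [0.4994, 0.0005, 0.2814]
tool_pos: [0.4695, -0.1475, 0.251]
tool_pos: [0.4137, -0.247, 0.1809]
tool_pos: [0.4148, -0.2462, 0.1515]
now [ 414.8 -246.2  151.5] -73.4 tilt [ 0.  0. -1.] gap 0.0852 F [ 0.5 -1.5  0.6] t 3.1
-> 413,-251,140,-77.8 shift [-0.0031  0.0041  0.0115] turn [-0.    -0.001  0.153] dh -4.4
-> 413,-251,54,-77.8 shift [0.    0.    0.086] turn [0. 0. 0.] dh 0.0
```

View pics/c2.png

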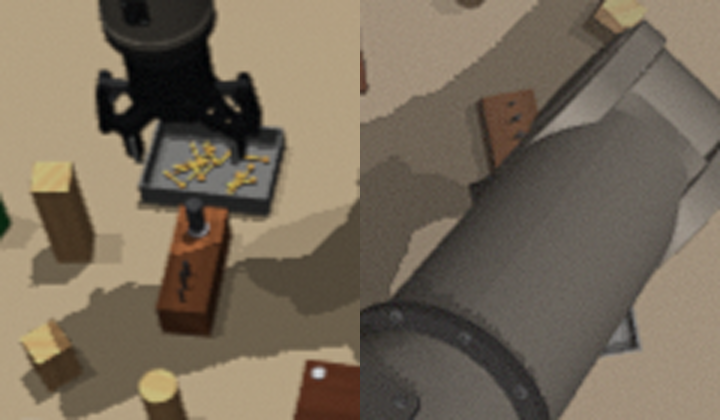

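Left: fingers over the pin, tips at about (137,158) and (243,158) in the crop, pin at (197,210); everything else undisturbed. Check the scene-camera bias from the fingertips.

```bash
python3 - <<'E'
from h import *
d=np.load("pics/s1.npy");C=cloud("scene",d)
for z in(.165,): print(ray("scene",(193.3,113),z))
P=C[75:125,155:220].reshape(-1,3)
for zl in(.16,.17,.18):
    s=P[(abs(P[:,2]-zl)<.006)]; print(zl,len(s),s[:,:2].min(0) if len(s) else 0,s[:,:2].max(0) if len(s) else 0)
E
python3 -m inch '[[-0.003,0.004,0.012,0,0,0.153,0],[-0.003,0.004,0.012,0,0,0.153,0],[-0.003,0.004,0.05,0,0,0.153,0],[-0.003,0.004,0.05,0,0,0.153,0],[-0.003,0.004,0.05,0,0,0.153,0]]'; python3 go.py 413,-251,54,-77.8
```

```text
[ 0.41757886 -0.24162413  0.165     ]
0.16 2 [ 0.41892474 -0.28884962] [ 0.42470559 -0.28571705]
0.17 18 [ 0.40468009 -0.29746808] [ 0.44048155 -0.1923066 ]
0.18 38 [ 0.39386325 -0.29555054] [ 0.4405471 -0.1895572]
time: 3.7
tool_pos: [0.4114, -0.2525, 0.1019]
tool_rot: [-3.124, -0.328, 0.002]
ft_force: [-0.7, -0.1, 0.8]
finger_gap: 0.0856
grip_force: 0.0
now [ 411.4 -252.5  101.9] -78.0 tilt [-0.001  0.    -1.   ] gap 0.0856 F [-0.7 -0.1  0.8] t 3.7
-> 413,-251,54,-77.8 shift [ 0.0019 -0.0011  0.0479] turn [-0.001  0.003 -0.008] dh 0.2
```

```bash
python3 -m inch '[[0.002,-0.001,0.02,0,0,0,0],[0.002,-0.001,0.04,0,0,0,0],[0.002,-0.001,0.048,0,0,0,0],[0.002,-0.001,0.048,0,0,0,0],[0.002,-0.001,0.048,0,0,0,0]]'
python3 -m inch '[[0,0,0,0,0,0,1],[0,0,0,0,0,0,1],[0,0,0,0,0,0,1],[0,0,0,0,0,0,1],[0,0,0,0,0,0,1]]'
python3 -m inch '[[0,0,0,0,0,0,1],[0,0,0,0,0,0,1],[0,0,0,0,0,0,1],[0,0,0,0,0,0,1],[0,0,0,0,0,0,1]]'
```

```text
time: 4.2
tool_pos: [0.414, -0.2513, 0.0544]
tool_rot: [3.124, 0.326, 0.001]
ft_force: [-0.0, -0.7, 0.4]
finger_gap: 0.0851
grip_force: 0.0
time: 4.7
tool_pos: [0.4141, -0.2523, 0.0538]
tool_rot: [3.122, 0.325, 0.002]
ft_force: [-1.8, -4.0, 1.2]
finger_gap: 0.0163
grip_force: 58.4
time: 5.2
tool_pos: [0.414, -0.2523, 0.0538]
tool_rot: [3.123, 0.324, 0.002]
ft_force: [0.2, -5.4, 4.1]
finger_gap: 0.0167
grip_force: 58.6
```

```bash
python3 -m inch '[[0,0,-0.02,0,0,0,1],[0,0,-0.05,0,0,0,1],[0,0,-0.09,0,0,0,1],[0,0,-0.13,0,0,0,1],[0,0,-0.146,0,0,0,1]]'
python3 go.py 470,-130,200,-50 500,0,200,-22 540,100,180,6 562.6,198.3,130,9.7
```

```text
time: 5.7
tool_pos: [0.4141, -0.2518, 0.202]
tool_rot: [3.124, 0.324, 0.004]
ft_force: [0.9, 0.1, -1.8]
finger_gap: 0.0166
grip_force: 60.3
now [ 414.1 -251.8  202. ] -78.1 tilt [ 0.003 -0.    -1.   ] gap 0.0166 F [ 0.9  0.1 -1.8] t 5.7
-> 470,-130,200,-50 shift [ 0.0797 -0.1077  0.0021] turn [ 0.003 -0.004 -0.982] dh 28.1
-> 500,0,200,-22 shift [ 0.1065 -0.0803  0.    ] turn [ 0.     0.    -0.977] dh 28.0
-> 540,100,180,6 shift [ 0.1077 -0.0004  0.02  ] turn [ 0.     0.    -0.977] dh 28.0
-> 562.6,198.3,130,9.7 shift [0.0954 0.0328 0.05  ] turn [ 0.     0.    -0.129] dh 3.7
```

```bash
python3 -m inch '[[0.02,-0.025,0,0,0,-0.2,1],[0.04,-0.05,0,0,0,-0.4,1],[0.06,-0.08,0,0,0,-0.65,1],[0.08,-0.108,0,0,0,-0.982,1],[0.08,-0.108,0,0,0,-0.982,1]]' | grep pos
python3 -m inch '[[0.025,-0.02,0,0,0,-0.2,1],[0.05,-0.04,0,0,0,-0.4,1],[0.08,-0.06,0,0,0,-0.7,1],[0.107,-0.08,0,0,0,-0.977,1],[0.107,-0.08,0,0,0,-0.977,1]]'| grep pos
python3 -m inch '[[0.025,0,0,0,0,-0.2,1],[0.05,0,0,0,0,-0.4,1],[0.08,0,0.01,0,0,-0.7,1],[0.108,0,0.02,0,0,-0.977,1],[0.108,0,0.02,0,0,-0.977,1]]'| grep pos
python3 -m inch '[[0.03,0.01,0,0,0,-0.129,1],[0.06,0.02,0,0,0,-0.129,1],[0.08,0.033,0.02,0,0,-0.129,1],[0.095,0.033,0.04,0,0,-0.129,1],[0.095,0.033,0.04,0,0,-0.129,1]]'
python3 go.py 562.6,198.3,130,9.7
python3 - <<'E'
from h import *
p,d=robot.snapshot("scene"); q,e=robot.snapshot("top"); np.save("pics/s2.npy",d);np.save("pics/t2.npy",e)
cv2.imwrite("pics/s2.png",p[...,::-1]);cv2.imwrite("pics/t2.png",q[...,::-1])
cv2.imwrite("pics/c3.png",np.hstack([cv2.resize(a,None,fx=3,fy=3,interpolation=cv2.INTER_CUBIC)[...,::-1] for a in(p[110:250,250:380],q[90:230,140:270])]))
E
```

```text
tool_pos: [0.4711, -0.1247, 0.1992]
tool_pos: [0.5007, 0.0051, 0.1991]
tool_pos: [0.5406, 0.104, 0.1779]
time: 7.7
tool_pos: [0.5618, 0.2002, 0.1369]
tool_rot: [-2.024, -2.401, 0.006]
ft_force: [-1.1, 0.1, 0.2]
finger_gap: 0.0164
grip_force: 60.3
now [561.8 200.2 136.9] 9.7 tilt [-0.003 -0.002 -1.   ] gap 0.0164 F [-1.1  0.1  0.2] t 7.7
-> 562.6,198.3,130,9.7 shift [-0.002   0.0005  0.0069] turn [-0.007  0.003  0.001] dh -0.0
```

View pics/c3.png

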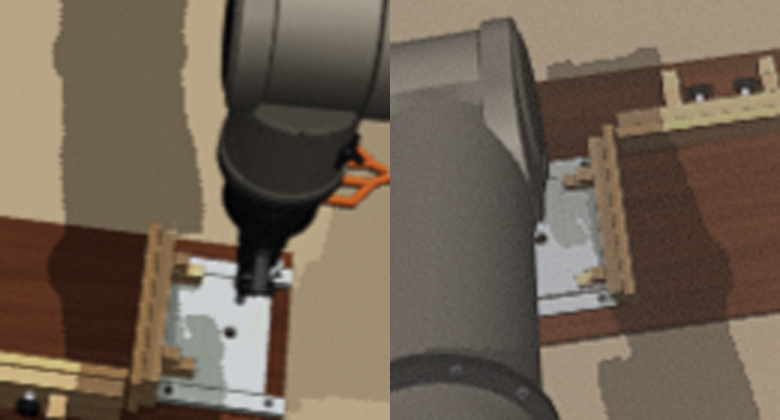

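Scene crop: hole at (230,332), pin tip at (240,299); top crop: hole at (540,240). Refine with dark-spot centroids.

Run:
```python
from h import *
H=[]
for n,f,(u,v) in(("scene","s2",(327,221)),("top","t2",(190,170)),("top","top0",(190,169)),("scene","scene0",(327,221))):
    g=cv2.imread(f"pics/{f}.png",0).astype(float); w=g[v-4:v+5,u-4:u+5]; k=np.clip(np.median(w)-15-w,0,None)
    yy,xx=np.indices(w.shape); c=(u-4+(k*xx).sum()/k.sum(),v-4+(k*yy).sum()/k.sum())
    # bottom of dark spot is the lit/dark wall of the hole: centroid is good to ~1 px
    print(f,np.round(c,1),np.round(ray(n,c,.037)*1000,1))
print("tip",[np.round(ray("scene",(330,209.7+k),.094)*1000,1) for k in(0,-1)])
g=cv2.imread("pics/s2.png",0); print(g[200:216,322:338])
```

```text
s2 [325.8 220.7] [565.5 197.1  37. ]
t2 [187.6 169.7] [559.7 203.9  37. ]
top0 [190.  169.1] [561.4 197.3  37. ]
scene0 [326.1 220.4] [564.3 197.6  37. ]
tip [array([559.9, 200.3,  94. ]), array([557. , 199.6,  94. ])]
[[198 201 203 208 208 207 169  56  11  13  17  19  32  57  66  67]
 [164 174 181 191 193 185 137  39  15  29  40  36  38  59  65  65]
 [181 172 153 141 132 118  76  31  27  41  51  50  48  63  65  65]
 [205 205 204 204 193 153  78  28  11  14  19  22  42  64  69  65]
 [206 207 206 207 196 153  75  22  10  16  18  25  45  66  70  66]
 [206 206 205 206 203 169  77  19  14  25  26  32  53  66  66  57]
 [205 206 205 207 206 188 119  36  10  15  17  27  45  58  60  57]
 [207 206 207 206 208 201 153  47   9  14  19  23  30  40  45  39]
 [204 207 205 206 207 198 150  55  29  40  70  84  73  90 101  89]
 [206 206 206 204 207 189 130  59  55  96 165 190 175 189 205 191]
 [206 205 206 206 206 190 133  68  69 127 189 208 207 207 208 208]
 [205 206 206 206 207 206 183 129 125 171 205 207 207 205 206 206]
 [206 206 206 206 207 207 206 205 204 206 207 207 205 206 206 207]
 [206 206 205 206 207 205 207 207 208 207 206 205 206 206 203 205]
 [206 205 206 206 206 204 206 206 206 206 205 206 206 203 204 206]
 [206 205 205 205 205 206 206 206 206 205 206 207 204 205 205 205]]
```

```bash
python3 go.py 563.5,198.5,86,9.7
python3 -m inch '[[-0.002,0.0015,0.02,-0.007,0,0,1],[-0.002,0.0015,0.04,-0.007,0,0,1],[-0.002,0.0015,0.051,-0.007,0,0,1],[-0.002,0.0015,0.051,-0.007,0,0,1],[-0.002,0.0015,0.051,-0.007,0,0,1]]'
python3 - <<'E'
from h import *
p,d=robot.snapshot("scene"); q,e=robot.snapshot("top")
cv2.imwrite("pics/s3.png",p[...,::-1]);cv2.imwrite("pics/t3.png",q[...,::-1])
cv2.imwrite("pics/c4.png",np.hstack([cv2.resize(a,None,fx=8,fy=8,interpolation=cv2.INTER_CUBIC)[...,::-1] for a in(p[185:245,300:350],q[140:200,165:215])]))
E
```

```text
now [563.2 198.  139.4] 9.6 tilt [-0.001 -0.001 -1.   ] gap 0.0165 F [ 0.3 -1.2 -0.2] t 7.8
-> 563.5,198.5,86,9.7 shift [0.0005 0.0004 0.0534] turn [-0.002  0.002 -0.003] dh 0.1
time: 8.3
tool_pos: [0.5656, 0.1971, 0.0893]
tool_rot: [2.025, 2.398, 0.005]
ft_force: [-0.4, 0.0, -0.0]
finger_gap: 0.0165
grip_force: 60.3
```

View pics/c4.png

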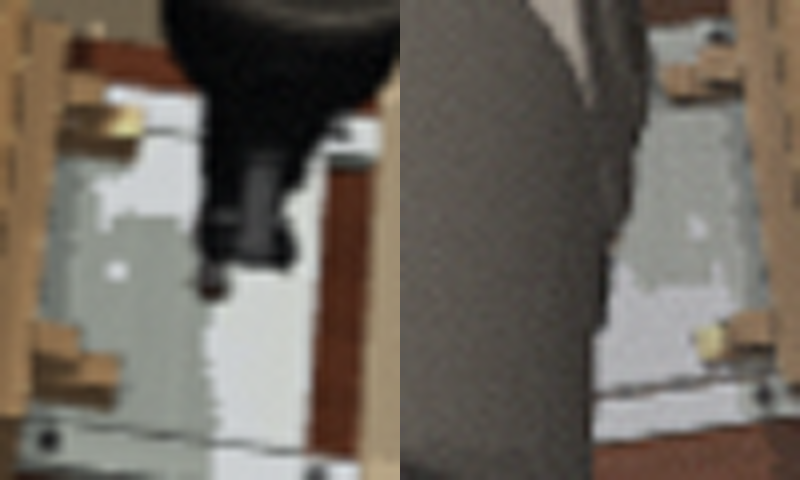

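```bash
python3 go.py 563.5,198.5,86,9.7
python3 - <<'E'
from h import *
K,E=cal("scene")
print("cam",-E[:3,:3].T@E[:3,3])
def pr(p): q=K@(E[:3,:3]@np.array(p)+E[:3,3]); return np.round(q[:2]/q[2],1)
print("s2 tcp,tip",pr((.5618,.2002,.1369)),pr((.5618,.2002,.094)))
print("s3 tcp,tip,hole",pr((.5656,.1971,.0893)),pr((.5656,.1971,.0463)),pr((.563,.1977,.037)))
g=cv2.imread("pics/s3.png",0); print(g[212:228,318:340])
E
```

```text
now [565.7 197.6  89.5] 9.7 tilt [ 0.005  0.001 -1.   ] gap 0.0164 F [-0.5  0.5 -0.2] t 8.4
-> 563.5,198.5,86,9.7 shift [ 0.0013 -0.0021  0.0034] turn [ 0.01  -0.001 -0.001] dh 0.0
cam [1.14234863 0.20833943 1.15407163]
s2 tcp,tip [331.9 202.5] [329.8 210.3]
s3 tcp,tip,hole [328.1 212. ] [326.2 219.2] [326.3 220. ]
[[148 147 148 150 175 183 114  35  29  43  53  49  50  66  65  61  61  87
  151 205 207 173]
 [143 143 144 146 169 165  82  21  11  19  20  28  47  66  66  56  42  58
  133 200 208 175]
 [143 143 145 146 148 133  73  22  12  20  23  36  56  69  69  57  24  26
   98 178 207 175]
 [146 144 144 147 147 130  82  25  14  21  25  42  63  68  64  54  27  20
   68 156 207 175]
 [146 144 145 148 149 141 104  43   9  18  19  34  48  55  57  49  30  21
   53 145 206 173]
 [144 145 146 146 149 148 126  64  27  30  49  63  54  48  48  38  21  19
   73 157 206 172]
 [144 145 146 147 149 147 117  59  58  70 115 147 130 112 109 103  83  71
  139 204 208 169]
 [145 146 147 146 148 135 102  56  60  79 133 187 205 204 206 204 191 166
  183 206 205 165]
 [144 145 147 146 140 118  87  50  51  58 111 178 207 207 205 207 206 204
  206 206 193 142]
 [143 146 147 146 148 141 104  39  28  46 112 180 205 206 204 205 205 203
  206 206 194 139]
 [145 147 146 147 151 147 127  89  77 108 154 198 205 204 204 205 204 205
  205 206 193 139]
 [145 146 146 147 149 148 144 140 162 198 203 206 206 206 204 204 204 205
  205 206 191 134]
 [144 145 146 148 149 145 145 147 174 205 206 204 204 205 205 204 205 204
  206 205 183 111]
 [144 146 146 148 147 145 144 152 179 205 204 205 204 204 204 204 205 205
  205 205 181 109]
 [143 144 146 147 148 144 145 172 204 207 205 206 205 204 203 205 204 205
  204 205 180 102]
 [144 146 146 147 147 144 144 172 206 206 205 204 205 205 204 206 205 204
  206 204 176  89]]
```

```bash
python3 -m inch '[[0.0005,-0.001,0.004,0.01,0,0,1],[0.0005,-0.001,0.007,0.01,0,0,1],[0.0005,-0.001,0.01,0.01,0,0,1],[0.0005,-0.001,0.013,0.01,0,0,1],[0.0005,-0.001,0.016,0.01,0,0,1]]'
python3 go.py 564.5,198,70,9.7
```

```text
time: 8.9
tool_pos: [0.5636, 0.1982, 0.072]
tool_rot: [-2.024, -2.4, 0.003]
ft_force: [-4.1, 1.5, 1.3]
finger_gap: 0.016
grip_force: 60.5
now [563.6 198.2  72. ] 9.7 tilt [-0.002 -0.    -1.   ] gap 0.016 F [-4.1  1.5  1.3] t 8.9
-> 564.5,198,70,9.7 shift [-0.0003  0.0008  0.002 ] turn [-0.005 -0.     0.001] dh -0.0
```

It's in the hole (tip 8 mm below the mouth, small forces).

```bash
python3 -m inch '[[0,-0.0005,0.005,0,0,0,1],[0,-0.0005,0.01,0,0,0,1],[0,-0.0005,0.015,0,0,0,1],[0,-0.0005,0.02,0,0,0,1],[0,-0.0005,0.023,0,0,0,1]]'
python3 -m inch '[[0,0,0.001,0,0,0,1],[0,0,0.002,0,0,0,1],[0,0,0.003,0,0,0,1],[0,0,0.003,0,0,0,1],[0,0,0.003,0,0,0,1]]'
```

```text
time: 9.4
tool_pos: [0.5634, 0.198, 0.0487]
tool_rot: [-2.025, -2.401, 0.002]
ft_force: [-3.3, 2.1, 2.5]
finger_gap: 0.0165
grip_force: 60.5
time: 9.9
tool_pos: [0.5635, 0.1979, 0.0463]
tool_rot: [-2.025, -2.401, 0.002]
ft_force: [-3.8, 2.6, -0.6]
finger_gap: 0.0164
grip_force: 60.5
```

```bash
python3 -m inch '[[0,0,0.0005,0,0,0,1],[0,0,0.001,0,0,0,1],[0,0,0.0015,0,0,0,1],[0,0,0.002,0,0,0,1],[0,0,0.002,0,0,0,1]]'
python3 -m inch '[[0,0,0,0,0,0,0.6],[0,0,0,0,0,0,0.4],[0,0,0,0,0,0,0.3],[0,0,0,0,0,0,0.3],[0,0,0,0,0,0,0.3]]'
```

```text
time: 10.4
tool_pos: [0.5636, 0.1981, 0.0456]
tool_rot: [-2.025, -2.4, 0.001]
ft_force: [-11.3, 1.2, 25.3]
finger_gap: 0.0164
grip_force: 63.2
time: 10.9
tool_pos: [0.5637, 0.1977, 0.0442]
tool_rot: [-2.025, -2.401, 0.002]
ft_force: [0.2, -0.3, 1.0]
finger_gap: 0.0598
grip_force: 0.0
```

```bash
python3 -m inch '[[0,0,-0.02,0,0,0,0.3],[0,0,-0.05,0,0,0,0.3],[0,0,-0.09,0,0,0,0],[0,0,-0.13,0,0,0,0],[0,0,-0.17,0,0,0,0]]' | grep pos
python3 go.py 530,0,220,10 480,-190,220,15 446,-370,220,20 446,-383.5,160,20
```

```text
tool_pos: [0.5636, 0.1976, 0.2158]
now [563.6 197.6 215.8] 9.7 tilt [-0.002 -0.001 -1.   ] gap 0.0857 F [0.3 0.9 0.6] t 11.4
-> 530,0,220,10 shift [-0.1892 -0.0664 -0.004 ] turn [-0.003  0.001 -0.011] dh 0.3
-> 480,-190,220,15 shift [-0.1784 -0.0822  0.    ] turn [ 0.     0.    -0.175] dh 5.0
-> 446,-370,220,20 shift [-0.1651 -0.0794  0.    ] turn [ 0.     0.    -0.175] dh 5.0
-> 446,-383.5,160,20 shift [-0.0127 -0.0046  0.06  ] turn [0. 0. 0.] dh 0.0
```

```bash
python3 -m inch '[[-0.19,-0.066,-0.004,0,0,-0.01,0],[-0.19,-0.066,-0.004,0,0,-0.01,0],[-0.19,-0.066,-0.004,0,0,-0.01,0],[-0.19,-0.066,-0.004,0,0,-0.01,0],[-0.19,-0.066,-0.004,0,0,-0.01,0]]' | grep pos
python3 -m inch '[[-0.178,-0.082,0,0,0,-0.175,0],[-0.178,-0.082,0,0,0,-0.175,0],[-0.178,-0.082,0,0,0,-0.175,0],[-0.178,-0.082,0,0,0,-0.175,0],[-0.178,-0.082,0,0,0,-0.175,0]]' | grep pos
python3 -m inch '[[-0.165,-0.079,0,0,0,-0.175,0],[-0.165,-0.079,0,0,0,-0.175,0],[-0.165,-0.079,0,0,0,-0.175,0],[-0.165,-0.079,0,0,0,-0.175,0],[-0.165,-0.079,0,0,0,-0.175,0]]' | grep pos
python3 go.py 446,-383.5,160,20
python3 - <<'E'
from h import *
p,d=robot.snapshot("scene"); q,e=robot.snapshot("top")
# pin, height of grip top and post rectangles
for n,D,(a,b,c,f),zz in(("scene",d,(310,195,345,235),.08),("top",e,(175,150,205,185),.08),("scene",d,(130,105,170,155),.12)):
    Z=cloud(n,D)[...,2]; m=np.zeros(D.shape,bool); m[b:f,a:c]=1; m&=abs(Z-zz)<(.012)
    print(n,zz,np.median(Z[m]) if m.any() else 0,*blob(n,m,zz))
z=lambda a:cv2.resize(a,None,fx=3,fy=3,interpolation=cv2.INTER_CUBIC)[...,::-1]
cv2.imwrite("pics/c5.png",np.vstack([np.hstack([z(p[170:250,270:360]),z(q[120:200,150:240])]),np.hstack([z(p[70:170,100:190]),z(q[170:270,360:450])])]))
E
```

```text
tool_pos: [0.5295, -0.0072, 0.219]
tool_pos: [0.4787, -0.196, 0.219]
tool_pos: [0.4453, -0.3744, 0.2188]
now [ 445.3 -374.4  218.8] 19.7 tilt [-0.002 -0.003 -1.   ] gap 0.0854 F [ 0.2  0.2 -0.3] t 12.9
-> 446,-383.5,160,20 shift [-0.0087 -0.0022  0.0588] turn [-0.006  0.003 -0.011] dh 0.3
scene 0.08 0.07750998661305873 (np.int32(17), [311.0, 197.0], [529.4, 142.0], [529.7, 142.8, 13.0, 8.2, 15.1]) (np.int32(41), [328.0, 214.0], [567.4, 198.2], [567.7, 198.6, 17.3, 19.4, 64.3])
top 0.08 0.07919941614435422 (np.int32(37), [188.0, 167.0], [560.4, 196.5], [559.2, 197.0, 17.2, 17.0, 1.5])
scene 0.12 0.11860141844635176 (np.int32(165), [147.0, 120.0], [449.8, -381.5], [450.8, -381.5, 45.0, 40.6, 17.9])
```

View pics/c5.png

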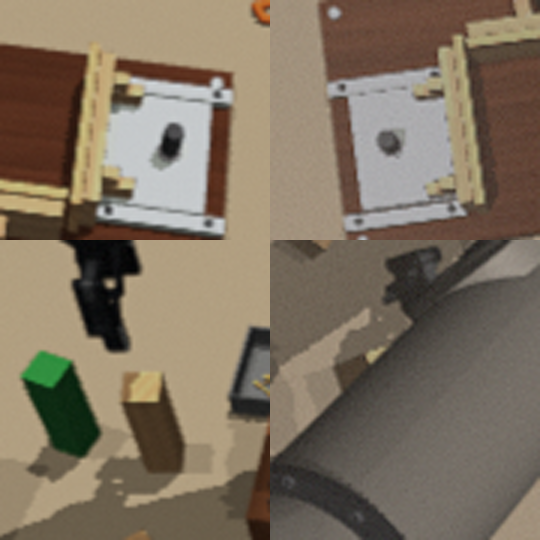

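Pin is seated (grip top at 79 mm, expected 80). Post at crop (145,385), untouched, green one to its left. Descend onto the post.

```bash
python3 -m inch '[[-0.009,-0.002,0.03,-0.006,0.003,-0.01,0],[-0.009,-0.002,0.05,-0.006,0.003,-0.01,0],[-0.009,-0.002,0.06,-0.006,0.003,-0.01,0],[-0.009,-0.002,0.06,-0.006,0.003,-0.01,0],[-0.009,-0.002,0.06,-0.006,0.003,-0.01,0]]' | grep pos
python3 go.py 446.5,-383.3,80,20
```

```text
tool_pos: [0.449, -0.3786, 0.1594]
now [ 449.  -378.6  159.4] 20.4 tilt [ 0.001  0.002 -1.   ] gap 0.0855 F [0.5 0.1 0.5] t 13.5
-> 446.5,-383.3,80,20 shift [-0.0036 -0.0042  0.0793] turn [ 0.004 -0.003  0.012] dh -0.4
```

```bash
python3 -m inch '[[-0.003,-0.002,0.03,0,0,0,0],[-0.003,-0.002,0.05,0,0,0,0],[-0.003,-0.002,0.07,0,0,0,0],[-0.003,-0.002,0.079,0,0,0,0],[-0.003,-0.002,0.079,0,0,0,0]]' | egrep "pos|force"
python3 go.py 446.5,-383.3,80,20
```

```text
tool_pos: [0.4478, -0.3821, 0.0796]
ft_force: [0.5, 0.6, 0.6]
grip_force: 0.0
now [ 447.8 -382.1   79.6] 20.3 tilt [ 0.     0.002 -1.   ] gap 0.0855 F [0.5 0.6 0.6] t 14.0
-> 446.5,-383.3,80,20 shift [-0.0007 -0.0016 -0.0004] turn [ 0.002 -0.004  0.011] dh -0.3
```

```bash
python3 -m inch '[[-0.001,-0.0015,0,0,0,0,0.3],[-0.001,-0.0015,0,0,0,0,0.4],[-0.001,-0.0015,0,0,0,0,0.6],[-0.001,-0.0015,0,0,0,0,1],[-0.001,-0.0015,0,0,0,0,1]]'
python3 -m inch '[[0,0,0,0,0,0,1],[0,0,0,0,0,0,1],[0,0,0,0,0,0,1],[0,0,0,0,0,0,1],[0,0,0,0,0,0,1]]'
python3 go.py 446.5,-383.3,80,20
```

```text
time: 14.5
tool_pos: [0.4466, -0.3843, 0.0805]
tool_rot: [1.795, 2.578, 0.003]
ft_force: [-3.7, 0.6, 9.2]
finger_gap: 0.0378
grip_force: 59.1
time: 15.0
tool_pos: [0.4466, -0.3843, 0.0805]
tool_rot: [1.795, 2.578, 0.003]
ft_force: [-3.4, -0.1, 7.7]
finger_gap: 0.0376
grip_force: 59.1
now [ 446.6 -384.3   80.5] 20.3 tilt [ 0.001  0.002 -1.   ] gap 0.0376 F [-3.4 -0.1  7.7] t 15.0
-> 446.5,-383.3,80,20 shift [0.001  0.0003 0.0005] turn [ 0.004 -0.002  0.01 ] dh -0.3
```

```bash
python3 -m inch '[[0,0,-0.02,0,0,0,1],[0,0,-0.05,0,0,0,1],[0,0,-0.09,0,0,0,1],[0,0,-0.125,0,0,0,1],[0,0,-0.125,0,0,0,1]]' | egrep "pos|gap"
python3 go.py 510,-220,200,16 580,-50,200,12 621,75,160,9.7
```

```text
tool_pos: [0.448, -0.3857, 0.2092]
finger_gap: 0.0369
now [ 448.  -385.7  209.2] 20.3 tilt [ 0.007 -0.001 -1.   ] gap 0.0369 F [ 0.2 -0.6 -1.6] t 15.5
-> 510,-220,200,16 shift [0.1339 0.1156 0.0095] turn [0.012 0.006 0.15 ] dh -4.3
-> 580,-50,200,12 shift [0.1441 0.1141 0.    ] turn [0.   0.   0.14] dh -4.0
-> 621,75,160,9.7 shift [0.1137 0.0661 0.04  ] turn [0.   0.   0.08] dh -2.3
```

```bash
python3 -m inch '[[0.03,0.025,0,0,0,0.15,1],[0.06,0.05,0.005,0,0,0.15,1],[0.09,0.08,0.009,0,0,0.15,1],[0.12,0.105,0.009,0,0,0.15,1],[0.134,0.116,0.009,0,0,0.15,1]]' | egrep "pos|gap"
python3 -m inch '[[0.03,0.025,0,0,0,0.14,1],[0.06,0.05,0,0,0,0.14,1],[0.09,0.075,0,0,0,0.14,1],[0.12,0.1,0,0,0,0.14,1],[0.144,0.114,0,0,0,0.14,1]]' | egrep "pos|gap"
python3 -m inch '[[0.03,0.02,0,0,0,0.08,1],[0.06,0.04,0.01,0,0,0.08,1],[0.09,0.055,0.02,0,0,0.08,1],[0.113,0.066,0.03,0,0,0.08,1],[0.113,0.066,0.03,0,0,0.08,1]]' | egrep "pos|gap"
python3 go.py 622,80,130,9.7
python3 - <<'E'
from h import *
p,d=robot.snapshot("scene"); q,e=robot.snapshot("top")
z=lambda a:cv2.resize(a,None,fx=3,fy=3,interpolation=cv2.INTER_CUBIC)[...,::-1]
cv2.imwrite("pics/c6.png",np.hstack([z(p[130:290,210:340]),z(q[90:250,170:300])]))
E
```

```text
tool_pos: [0.5099, -0.2142, 0.1953]
finger_gap: 0.0374
tool_pos: [0.5795, -0.0454, 0.1959]
finger_gap: 0.0375
tool_pos: [0.6193, 0.0803, 0.1645]
finger_gap: 0.0376
now [619.3  80.3 164.5] 10.0 tilt [-0.002  0.002 -1.   ] gap 0.0376 F [-0.4  1.1 -1.3] t 17.0
-> 622,80,130,9.7 shift [-0.0009  0.0026  0.0345] turn [-0.003 -0.005  0.01 ] dh -0.3
```

View pics/c6.png

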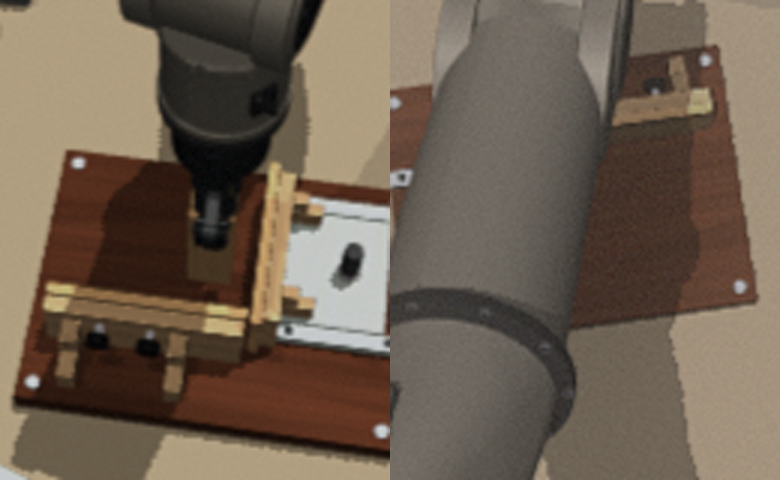

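Post hangs upright at crop (210,250), clear of side board (275,250) and end board (145,310). Lower it.

```bash
python3 -m inch '[[0,0.002,0.02,0,0,0.01,1],[0,0.002,0.035,0,0,0.01,1],[0,0.002,0.045,0,0,0.01,1],[0,0.002,0.055,0,0,0.01,1],[0,0.002,0.055,0,0,0.01,1]]' | egrep "pos|force"
python3 go.py 624,88,104.5,9.7 635.7,105,104.5,9.7
```

```text
tool_pos: [0.6211, 0.076, 0.1106]
ft_force: [-0.0, 1.1, -0.9]
grip_force: 60.1
now [621.1  76.  110.6] 9.4 tilt [-0.001  0.002 -1.   ] gap 0.0373 F [-0.   1.1 -0.9] t 17.6
-> 624,88,104.5,9.7 shift [0.0113 0.0048 0.0061] turn [-0.001 -0.003 -0.011] dh 0.3
-> 635.7,105,104.5,9.7 shift [0.0148 0.0144 0.    ] turn [0. 0. 0.] dh 0.0
```

Lower slowly to light base contact.

```bash
python3 -m inch '[[0.003,0.002,0.002,0,0,-0.01,1],[0.006,0.004,0.003,0,0,-0.01,1],[0.009,0.005,0.004,0,0,-0.01,1],[0.011,0.005,0.005,0,0,-0.01,1],[0.011,0.005,0.005,0,0,-0.01,1]]' | egrep "pos|force"
python3 -m inch '[[0,0,0.0005,0,0,0,1],[0,0,0.001,0,0,0,1],[0,0,0.0015,0,0,0,1],[0,0,0.0015,0,0,0,1],[0,0,0.0015,0,0,0,1]]' | egrep "pos|force"
python3 go.py 635.7,105,104.5,9.7
```

```text
tool_pos: [0.6248, 0.0888, 0.1068]
ft_force: [0.5, -0.9, -0.5]
grip_force: 60.1
tool_pos: [0.6249, 0.0881, 0.1053]
ft_force: [-0.2, -0.5, -0.6]
grip_force: 60.1
now [624.9  88.1 105.3] 9.7 tilt [ 0.001  0.002 -1.   ] gap 0.0372 F [-0.2 -0.5 -0.6] t 18.6
-> 635.7,105,104.5,9.7 shift [0.0148 0.0135 0.0008] turn [ 0.002 -0.004  0.   ] dh -0.0
```

```bash
python3 -m inch '[[0,0,0.0005,0,0,0,1],[0,0,0.001,0,0,0,1],[0,0,0.001,0,0,0,1],[0,0,0.001,0,0,0,1],[0,0,0.001,0,0,0,1]]' | egrep "pos|force"
python3 -m inch '[[0.003,0.003,0,0,0,0,1],[0.006,0.005,0,0,0,0,1],[0.009,0.008,0,0,0,0,1],[0.011,0.01,0,0,0,0,1],[0.011,0.01,0,0,0,0,1]]' | egrep "pos|force"
python3 go.py 635.7,105,104.5,9.7
```

```text
tool_pos: [0.625, 0.0882, 0.1045]
ft_force: [-3.2, 0.6, 6.0]
grip_force: 60.8
tool_pos: [0.6331, 0.1005, 0.1045]
ft_force: [-2.5, -1.7, 6.8]
grip_force: 61.3
now [633.1 100.5 104.5] 9.7 tilt [ 0.001  0.002 -1.   ] gap 0.0375 F [-2.5 -1.7  6.8] t 19.6
-> 635.7,105,104.5,9.7 shift [0.004  0.0034 0.    ] turn [ 0.002 -0.003 -0.   ] dh 0.0
```

```bash
cat > f.py <<'E'
from h import *
o=robot.get_obs(); M=R.from_rotvec(o["tool_rot"]).as_matrix(); J=R.from_euler("z",-9.7,degrees=True)
print("F jig",np.round(J.apply(o["ft_force"]),1),"T",np.round(J.apply(o["ft_torque"]),2),"pos jig",np.round(J.apply(o["tool_pos"]*1000-[612.4,89.6,0]),1),"yaw",round(np.degrees(np.arctan2(M[1,1],M[0,1])),2),"tilt",np.round(M[:2,2],4),"gap",round(o["finger_gap"],4),"t",o["time"])
E
python3 -m inch '[[0.001,0.001,0,0,0,0,1],[0.002,0.002,0,0,0,0,1],[0.003,0.003,0,0,0,0,1],[0.003,0.003,0,0,0,0,1],[0.003,0.003,0,0,0,0,1]]' >/dev/null; python3 f.py
python3 -m inch '[[0.0005,0.0005,0,0,0,0,1],[0.001,0.001,0,0,0,0,1],[0.0015,0.0015,0,0,0,0,1],[0.0015,0.0015,0,0,0,0,1],[0.0015,0.0015,0,0,0,0,1]]' >/dev/null; python3 f.py
```

```text
F jig [-10.5  -2.   14.5] T [-0.65  2.98  0.04] pos jig [ 23.9   9.7 104.5] yaw 9.67 tilt [-0.0015  0.0015] gap 0.0372 t 20.1
F jig [-8.6 -1.2 11.4] T [-0.65  2.16 -0.01] pos jig [ 25.8  11.3 104.5] yaw 9.67 tilt [-0.0007  0.0016] gap 0.0375 t 20.6
```

```bash
python3 -m inch '[[0.0005,0.0005,0,0,0,0,1],[0.001,0.001,0,0,0,0,1],[0.0015,0.001,0,0,0,0,1],[0.0015,0.001,0,0,0,0,1],[0.0015,0.001,0,0,0,0,1]]' >/dev/null; python3 f.py
python3 -m inch '[[0.0005,0.0005,0,0,0,0,1],[0.001,0.001,0,0,0,0,1],[0.0015,0.001,0,0,0,0,1],[0.0015,0.001,0,0,0,0,1],[0.0015,0.001,0,0,0,0,1]]' >/dev/null; python3 f.py
```

```text
F jig [-9.9 -4.7 13. ] T [-1.04  2.56 -0.09] pos jig [ 26.4  12.2 104.5] yaw 9.64 tilt [-0.0013  0.0011] gap 0.0375 t 21.1
F jig [-17.1 -10.1  17. ] T [-2.15  3.77 -0.07] pos jig [ 26.5  12.3 104.5] yaw 9.57 tilt [-0.0026 -0.0002] gap 0.0373 t 21.6
```

```bash
python3 -m inch '[[0.0005,0.0003,-0.0005,0,0,0,1],[0.001,0.0005,-0.001,0,0,0,1],[0.0015,0.0005,-0.001,0,0,0,1],[0.002,0.0005,-0.001,0,0,0,1],[0.002,0.0005,-0.001,0,0,0,1]]' >/dev/null; python3 f.py
python3 -m inch '[[0.0005,0.0005,0,0,0,0,1],[0.001,0.0005,0,0,0,0,1],[0.0015,0.0005,0,0,0,0,1],[0.002,0.0005,0,0,0,0,1],[0.002,0.0005,0,0,0,0,1]]' >/dev/null; python3 f.py
```

```text
F jig [-14.9 -13.7   7.4] T [-3.14  3.45 -0.1 ] pos jig [ 26.5  13.6 104.7] yaw 9.55 tilt [-0.0035 -0.0015] gap 0.0371 t 22.1
F jig [-19.6 -15.2  12.4] T [-4.01  4.59 -0.04] pos jig [ 26.4  14.9 104.7] yaw 9.53 tilt [-0.0044 -0.0023] gap 0.0372 t 22.6
```

Run:
```python
from h import *
p,d=robot.snapshot("scene"); g=p[...,::-1].copy(); a=cv2.imread("pics/scene0.png"); np.save("pics/s7.npy",d); cv2.imwrite("pics/s7.png",g)
K,E=cal("scene")
def pr(q): q=K@(E[:3,:3]@np.array(q)+E[:3,3]); return q[:2]/q[2]
b=pr((.58,.15,.05)); print("px per m along jig y",np.round(pr((.58-.00168,.15986,.05))-b,2),"per 10mm")
for nm,(x0,y0,x1,y1) in {"brackets":(303,190,318,245),"foot edge+":(318,222,346,248),"basecorner":(335,255,350,282),"endboard":(222,225,292,265)}.items():
    A=cv2.cvtColor(a,7)[y0-4:y1+4,x0-4:x1+4]; T=cv2.cvtColor(g,7)[y0:y1,x0:x1]
    A,T=[cv2.resize(v.astype(np.float32),None,fx=8,fy=8,interpolation=cv2.INTER_CUBIC) for v in(A,T)]
    r=cv2.matchTemplate(A,T,cv2.TM_CCOEFF_NORMED); _,m,_,l=cv2.minMaxLoc(r); print(nm,"shift now-before px",(32-np.array(l))/8,round(m,3))
cv2.imwrite("pics/c7.png",cv2.resize(g[150:270,225:355],None,fx=5,fy=5,interpolation=cv2.INTER_CUBIC))
```

```text
px per m along jig y [3.65 0.48] per 10mm
brackets shift now-before px [-0.25   0.125] 0.802
foot edge+ shift now-before px [0.5   0.125] 0.955
basecorner shift now-before px [0. 0.] 0.997
endboard shift now-before px [0. 0.] 0.898
```

View pics/c7.png

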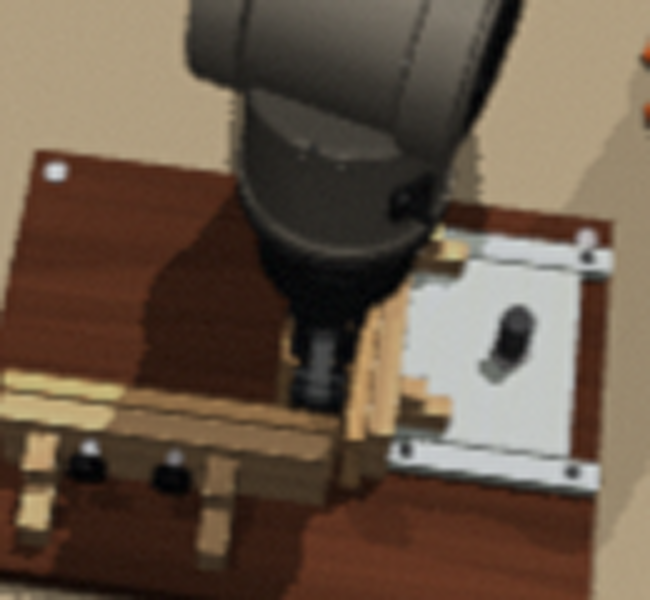

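Post is at the fence (crop (370,370)), pin standing at (512,335), foot moved outward by about 0.5 px (≈1.4 mm, within play). Press a little more to take the play out.

```bash
python3 -m inch '[[0.0005,0,0,0,0,0,1],[0.001,0,0,0,0,0,1],[0.001,0,0,0,0,0,1],[0.001,0,0,0,0,0,1],[0.001,0,0,0,0,0,1]]' >/dev/null; python3 f.py
python3 -m inch '[[0.0005,0,0,0,0,0,1],[0.001,0,0,0,0,0,1],[0.001,0,0,0,0,0,1],[0.001,0,0,0,0,0,1],[0.001,0,0,0,0,0,1]]' >/dev/null; python3 f.py
python3 - <<'E'
from h import *
# visible post pixels: wood above boards between z=.095 and .15 near the post
p,d=robot.snapshot("scene"); C=cloud("scene",d); J=R.from_euler("z",-9.7,degrees=True)
Q=J.apply(C.reshape(-1,3)-[.6139,.0892,0]).reshape(C.shape)*1000
a=cv2.cvtColor(cv2.imread("pics/scene0.png"),7); g=cv2.cvtColor(p,cv2.COLOR_RGB2GRAY)
T=g[222:248,318:346]; A=a[218:252,314:350]
A,T=[cv2.resize(v.astype(np.float32),None,fx=8,fy=8,interpolation=cv2.INTER_CUBIC) for v in(A,T)]
print("foot shift",(32-np.array(cv2.minMaxLoc(cv2.matchTemplate(A,T,cv2.TM_CCOEFF_NORMED))[3]))/8)
hsv=cv2.cvtColor(p,cv2.COLOR_RGB2HSV)
m=(d>0)&(hsv[...,1]>80)&(abs(Q[...,0]-25)<45)&(abs(Q[...,1]-5)<35)&(Q[...,2]>30)
for z0 in range(30,150,10):
    s=Q[m&(abs(Q[...,2]-z0-5)<5)]
    if len(s): print(z0,len(s),"x",np.round(np.percentile(s[:,0],[5,50,95]),1),"y",np.round(np.percentile(s[:,1],[2,50,98]),1))
E
```

```text
F jig [-18.8 -16.6  12.2] T [-4.05  4.73 -0.01] pos jig [ 26.4  15.8 104.8] yaw 9.52 tilt [-0.0045 -0.0024] gap 0.037 t 23.15
F jig [-18.4 -19.6  12.3] T [-4.69  4.67 -0.02] pos jig [ 26.4  16.1 104.8] yaw 9.5 tilt [-0.0043 -0.0031] gap 0.0377 t 23.65
foot shift [0.625 0.125]
30 29 x [47.3 67.6 69.3] y [-17.6  10.7  37.4]
40 35 x [49.3 68.1 69.6] y [-19.2   4.9  38.2]
50 33 x [48.4 67.3 69.4] y [-17.9  10.   37.5]
60 37 x [42.5 67.7 68.9] y [-19.5  14.4  39.7]
70 49 x [53.9 67.4 69.4] y [-27.5  -1.4  38.8]
80 232 x [20.9 53.9 67.6] y [-28.4   3.8  39.3]
90 32 x [ 0.9 45.4 52.9] y [-26.5  18.2  39.8]
100 5 x [43.  43.7 44.2] y [-2.9 -0.1 30.8]
110 7 x [42.8 43.6 45.1] y [-3.2 -0.2 29.3]
120 9 x [42.1 43.8 45.7] y [-3.   1.9 34.2]
130 6 x [43.3 43.8 45. ] y [-1.2  1.4 31.1]
140 21 x [22.4 39.1 45.5] y [-2.6 -0.3 33.6]
```

Run:
```python
from h import *
g=0
for i in range(4): g=g+robot.snapshot("scene")[0].astype(float)
g=g.mean(2)/4 if False else (g/4)[...,0]
K,E=cal("scene"); J=R.from_euler("z",9.7,degrees=True)
def pr(j): q=K@(E[:3,:3]@(J.apply(np.array(j)/1000)+[.6139,.0892,0])+E[:3,3]); return q[:2]/q[2]
t,b=pr((45,-3,144)),pr((45,-3,92)); print("top",t,"bot",b)
t2,b2=pr((45,35,144)),pr((45,35,92)); print("right",t2,b2)
for r in range(int(t[1])-3,int(b[1])+4):
    row=g[r,274:306]; gr=np.diff(row); x=np.arange(274.5,305)
    pred=b[0]+(t[0]-b[0])*(r-b[1])/(t[1]-b[1]); w=(abs(x-pred)<4)*np.clip(gr,0,None)
    print(r,round(pred,2),round((w*x).sum()/(w.sum()+1e-9),2),row.astype(int))
```

```text
top [281.32307886 222.05192623] bot [280.69603394 230.91497844]
right [296.50150439 224.06511987] [295.28981704 232.87616793]
219 281.54 281.0 [ 48  48  48  48  48  47  48  71  98  77  20   9   7  19  47  70  70  60
  30  11   6   9  39 130 192 178 159 173 181 189 192 188]
220 281.47 280.86 [ 46  48  47  49  47  48  50  82 105  72  27  11  11  27  54  70  71  57
  22   8   7   8  40 131 191 171 149 173 182 190 192 184]
221 281.4 280.88 [ 45  46  46  46  46  44  48  92 131 112  62  21  11  33  60  71  71  56
  22   9   9  11  54 139 191 171 147 173 183 191 191 179]
222 281.33 281.26 [ 45  45  45  45  45  44  44  60  88  93  74  28  12  35  63  72  71  56
  18   9  16  37  97 164 193 176 157 175 184 192 193 193]
223 281.26 281.05 [ 44  44  44  45  44  44  45  53  67  63  47  25  18  43  69  72  69  53
  17  12  33  77 126 172 190 169 145 175 184 192 192 194]
224 281.19 280.79 [ 42  43  43  44  44  44  47  57  68  62  52  44  37  51  71  70  67  48
  22  20  35  77 144 191 192 174 155 175 186 192 190 190]
225 281.11 280.7 [ 45  44  44  44  43  43  47  58  67  56  35  33  40  51  68  70 
[... 551 characters left out ...]
45  54  67  61  41  15  13  26  39  44  46  41  27
  19  20  49 134 191 191 166 144 173 182 190 192 163  97]
230 280.76 280.09 [ 76  75  77  72  64  63  65  69  60  40  10   7  15  25  30  32  26  16
  12  15  55 139 192 191 172 155 175 183 192 193 157  69]
231 280.69 0.0 [138 142 144 134 118 109 103  95  84  69  38  32  32  17  16  17  12   7
   7  21  72 148 192 191 172 157 175 184 192 193 161  77]
232 280.62 281.5 [143 143 143 142 141 140 139 138 141 134 103  95  89  56  49  43  38  28
  17  34  99 165 193 191 170 156 175 184 192 192 157  80]
233 280.55 279.05 [133 130 132 134 137 140 143 143 143 144 142 142 130 112 111 105  97  78
  56  50 110 172 192 189 182 176 178 186 192 182 136  70]
```

The left post edge leans about 2° more than a vertical would: the top went over the fence while turning in the pads. Back off, let the post stand flat, and regrip lower.

```bash
python3 -m inch '[[-0.003,-0.002,0,0,0,0,1],[-0.006,-0.004,0,0,0,0,1],[-0.009,-0.006,0,0,0,0,1],[-0.011,-0.006,0,0,0,0,1],[-0.011,-0.006,0,0,0,0,1]]' >/dev/null; python3 f.py
python3 -m inch '[[0,0,0,0,0,0,0.8],[0,0,0,0,0,0,0.6],[0,0,0,0,0,0,0.4],[0,0,0,0,0,0,0.3],[0,0,0,0,0,0,0.3]]' >/dev/null; python3 f.py; python3 go.py 635,95,95,9.7
```

```text
F jig [-0.6  0.9 -0.7] T [ 0.   -0.   -0.01] pos jig [ 23.7   9.9 105.4] yaw 9.7 tilt [0.0011 0.0023] gap 0.0375 t 24.4
F jig [-0.  -0.5 -0.3] T [-0.06  0.    0.03] pos jig [ 23.7  10.1 105.4] yaw 9.71 tilt [0.0009 0.0022] gap 0.0597 t 24.9
now [634.  103.5 105.4] 9.7 tilt [ 0.001  0.002 -1.   ] gap 0.0597 F [ 0.1 -0.5 -0.3] t 24.9
-> 635,95,95,9.7 shift [-0.0086 -0.0005  0.0103] turn [ 0.003 -0.004  0.   ] dh -0.0
```

```bash
python3 -m inch '[[0,0,0.004,0.003,-0.004,0,0.3],[0,0,0.008,0.003,-0.004,0,0.3],[0,0,0.0105,0.003,-0.004,0,0.3],[0,0,0.0105,0.003,-0.004,0,0.5],[0,0,0.0105,0.003,-0.004,0,1]]' >/dev/null; python3 f.py
python3 -m inch '[[0,0,0,0,0,0,1],[0,0,0,0,0,0,1],[0,0,0,0,0,0,1],[0,0,0,0,0,0,1],[0,0,0,0,0,0,1]]' >/dev/null; python3 f.py
```

```text
F jig [-0.3 -0.6  0.2] T [ 0.05 -0.04 -0.03] pos jig [23.7  9.9 94.9] yaw 9.7 tilt [-0.0002 -0.0001] gap 0.0374 t 25.4
F jig [ 0.3  0.1 -2.1] T [-0.   -0.01  0.02] pos jig [23.6 10.  94.8] yaw 9.71 tilt [-0.0005 -0.0001] gap 0.0371 t 25.9
```

```bash
python3 -m inch '[[0.001,0,0.0002,0,0,0,1],[0.002,0,0.0004,0,0,0,1],[0.003,0,0.0005,0,0,0,1],[0.003,0,0.0005,0,0,0,1],[0.003,0,0.0005,0,0,0,1]]' >/dev/null; python3 f.py
python3 -m inch '[[0.0005,0.0005,0,0,0,0,1],[0.001,0.001,0,0,0,0,1],[0.001,0.0015,0,0,0,0,1],[0.001,0.002,0,0,0,0,1],[0.001,0.002,0,0,0,0,1]]' >/dev/null; python3 f.py
python3 -m inch '[[0.0005,0.0005,0,0,0,0,1],[0.001,0.001,0,0,0,0,1],[0.001,0.0015,0,0,0,0,1],[0.001,0.0015,0,0,0,0,1],[0.001,0.0015,0,0,0,0,1]]' >/dev/null; python3 f.py
```

```text
F jig [-0.9 -3.1  5.5] T [-0.63  0.29 -0.07] pos jig [23.9 12.7 94.7] yaw 9.69 tilt [ 0.0003 -0.0002] gap 0.0373 t 26.4
F jig [-12.4  -4.5  16.5] T [-1.34  3.29  0.04] pos jig [24.3 12.9 94.7] yaw 9.66 tilt [-0.0027 -0.001 ] gap 0.0376 t 26.9
F jig [-14.9  -4.5  19.2] T [-1.45  3.59 -0.11] pos jig [25.5 13.8 94.7] yaw 9.64 tilt [-0.0033 -0.001 ] gap 0.0375 t 27.4
```

```bash
python3 -m inch '[[0,0,-0.0005,0,0,0,1],[0,0.0005,-0.001,0,0,0,1],[0.0005,0.001,-0.001,0,0,0,1],[0.0005,0.001,-0.001,0,0,0,1],[0.0005,0.001,-0.001,0,0,0,1]]' >/dev/null; python3 f.py
python3 -m inch '[[0.0005,0.0005,0,0,0,0,1],[0.001,0.001,0,0,0,0,1],[0.001,0.0015,0,0,0,0,1],[0.001,0.0015,0,0,0,0,1],[0.001,0.0015,0,0,0,0,1]]' >/dev/null; python3 f.py
```

```text
F jig [-16.5  -6.9   8.9] T [-1.85  3.37 -0.3 ] pos jig [25.5 13.8 94.8] yaw 9.6 tilt [-0.005 -0.002] gap 0.0373 t 27.9
F jig [-27.5 -11.2  17.5] T [-2.48  5.56 -0.42] pos jig [25.6 13.8 94.8] yaw 9.54 tilt [-0.0075 -0.0028] gap 0.0376 t 28.4
```

```bash
python3 -m inch '[[0,-0.001,-0.0005,-0.004,0,0,1],[0,-0.002,-0.0005,-0.008,0,0,1],[0.0005,-0.002,-0.0005,-0.012,0.003,0,1],[0.001,-0.002,-0.0005,-0.012,0.006,0,1],[0.001,-0.002,-0.0005,-0.012,0.006,0,1]]' >/dev/null; python3 f.py
python3 -m inch '[[0.0005,0,0,0,0,0,1],[0.001,0,0,0,0,0,1],[0.0015,0,0,0,0.003,0,1],[0.0015,0,0,0,0.006,0,1],[0.0015,0,0,0,0.006,0,1]]' >/dev/null; python3 f.py
```

```text
F jig [-8.9 -8.4 -0.6] T [-2.16  2.38 -0.28] pos jig [25.4 15.8 94.9] yaw 9.61 tilt [0.0011 0.0017] gap 0.0373 t 28.9
F jig [ -8.7 -13.   -1.1] T [-3.19  2.29 -0.14] pos jig [25.4 16.2 94.9] yaw 9.57 tilt [0.001  0.0035] gap 0.0375 t 29.4
```

```bash
cat > tilt.py <<'E'
from h import *
g=np.mean([robot.snapshot("scene")[0].astype(float) for i in range(4)],0)
cv2.imwrite("pics/last.png",g[...,::-1])
a=cv2.cvtColor(cv2.imread("pics/scene0.png"),7); q=cv2.cvtColor(g.astype(np.uint8),cv2.COLOR_RGB2GRAY)
T=q[222:248,318:346]; A=a[218:252,314:350]
A,T=[cv2.resize(v.astype(np.float32),None,fx=8,fy=8,interpolation=cv2.INTER_CUBIC) for v in(A,T)]
print("foot shift",(32-np.array(cv2.minMaxLoc(cv2.matchTemplate(A,T,cv2.TM_CCOEFF_NORMED))[3]))/8)
r=g[...,0]; xs=[];ys=[]
for v in range(222,230):
    w=r[v,274:285]; lo=np.median(w[:5]); k=5+int(np.argmax(w[5:9])); hi=w[k]; th=(lo+hi)/2
    i=next((j for j in range(4,k) if w[j]<th<=w[j+1]),None)
    if i is not None: xs.append(274+i+(th-w[i])/(w[i+1]-w[i])); ys.append(v)
f=np.polyfit(ys,xs,1); print("edge",np.round(xs,2),"slope",round(f[0],3),"vertical is -0.071; lean +y deg",round(np.degrees((-f[0]-.071)*8.8/.365/52),2))
E
python3 tilt.py
```

```text
foot shift [0.75  0.125]
edge [280.52 280.47 280.34 280.42 280.26 280.12 279.89 280.09] slope -0.08 vertical is -0.071; lean +y deg 0.24[ WARN:0@4.400] global loadsave.cpp:1063 imwrite_ Unsupported depth image for selected encoder is fallbacked to CV_8U.
```

Upright again (lean 0.2°). Now add pressure on x and a light bearing on the base.

```bash
python3 -m inch '[[0,0.0005,0.0002,0,0,0,1],[0,0.001,0.0004,-0.002,0,0,1],[0.0005,0.0012,0.0005,-0.004,0.002,0,1],[0.0005,0.0012,0.0005,-0.004,0.002,0,1],[0.0005,0.0012,0.0005,-0.004,0.002,0,1]]' >/dev/null; python3 f.py; python3 tilt.py 2>/dev/null
```

```text
F jig [-20.3 -13.6  13.2] T [-3.36  4.84 -0.16] pos jig [25.5 16.2 94.8] yaw 9.54 tilt [0.0007 0.0047] gap 0.0377 t 30.1
foot shift [0.75  0.125]
edge [280.34 280.36 280.38 280.34 280.32 280.01 279.83 280.09] slope -0.066 vertical is -0.071; lean +y deg -0.13
```

```bash
python3 -m inch '[[0,-0.0006,-0.0005,0,0,0,1],[0.0005,-0.0012,-0.0005,0,0.002,0,1],[0.001,-0.0012,-0.0005,0,0.004,0,1],[0.0015,-0.0012,-0.0005,0,0.006,0,1],[0.0015,-0.0012,-0.0005,0,0.006,0,1]]' >/dev/null; python3 f.py; python3 tilt.py 2>/dev/null
python3 -m inch '[[0,0.0004,0.0002,0,0,0,1],[0,0.0008,0.0003,0,0,0,1],[0,0.0012,0.0003,0,0,0,1],[0,0.0012,0.0003,0,0,0,1],[0,0.0012,0.0003,0,0,0,1]]' >/dev/null; python3 f.py; python3 tilt.py 2>/dev/null
```

```text
F jig [ -8.3 -18.8  -3. ] T [-4.55  2.12  0.07] pos jig [25.5 16.7 95. ] yaw 9.54 tilt [0.0029 0.0063] gap 0.0376 t 30.8
foot shift [0.75  0.125]
edge [280.98 280.82 280.68 280.49 280.37 280.34 280.   279.97] slope -0.146 vertical is -0.071; lean +y deg 1.99
F jig [-18.7 -18.3   8.3] T [-4.28  4.2   0.24] pos jig [25.5 16.7 94.9] yaw 9.53 tilt [0.0006 0.0064] gap 0.0371 t 31.5
foot shift [0.75  0.125]
edge [280.86 280.97 280.62 280.5  280.55 280.1  279.94 279.9 ] slope -0.16 vertical is -0.071; lean +y deg 2.36
```

```bash
python3 -m inch '[[0,-0.0006,-0.0003,0,0.02,0,1],[0,-0.0012,-0.0003,0,0.04,0,1],[0,-0.0012,-0.0003,0,0.06,0,1],[0,-0.0012,-0.0003,0,0.08,0,1],[0,-0.0012,-0.0003,0,0.08,0,1]]' >/dev/null; python3 f.py; python3 tilt.py 2>/dev/null
```

```text
F jig [ -8.  -13.7  -1.5] T [-3.44  2.05  0.16] pos jig [25.6 17.9 94.9] yaw 9.57 tilt [-0.004   0.0475] gap 0.0374 t 32.2
foot shift [0.75  0.125]
edge [280.37 280.54 280.42 280.32 280.37 280.02 279.41 279.53] slope -0.152 vertical is -0.071; lean +y deg 2.14
```

```bash
sed -i 's/range(4)\],0)/range(8)],0)/; s/range(222,230)/range(221,229)/' tilt.py
python3 -m inch '[[0.0005,0,0,0,0.01,0,1],[0.0008,0,0,0,0.02,0,1],[0.0008,0,0,0,0.03,0,1],[0.0008,0,0,0,0.03,0,1],[0.0008,0,0,0,0.03,0,1]]' >/dev/null; python3 f.py; python3 tilt.py 2>/dev/null
python3 -m inch '[[0,0.0005,0.0002,0,0,0,1],[0,0.001,0.0004,0,0,0,1],[0,0.0012,0.0004,0,0,0,1],[0,0.0012,0.0004,0,0,0,1],[0,0.0012,0.0004,0,0,0,1]]' >/dev/null; python3 f.py; python3 tilt.py 2>/dev/null
python3 -c "
import cv2;g=cv2.imread('pics/last.png');cv2.imwrite('pics/c8.png',cv2.resize(g[195:255,255:325],None,fx=10,fy=10,interpolation=cv2.INTER_CUBIC))"
```

```text
F jig [ -8.1 -15.2  -1.7] T [-3.58  2.09  0.13] pos jig [25.6 18.5 95. ] yaw 9.57 tilt [-0.0063  0.0615] gap 0.0375 t 32.9
foot shift [0.75  0.125]
edge [280.36 280.32 280.68 280.43 280.16 280.   279.49 279.39] slope -0.157 vertical is -0.071; lean +y deg 2.29
F jig [-20.4 -14.7  12.1] T [-3.36  4.47  0.27] pos jig [25.6 18.5 94.9] yaw 9.57 tilt [-0.0086  0.0618] gap 0.0376 t 33.8
foot shift [0.75  0.125]
edge [280.36 280.4  280.62 280.4  280.24 280.23 279.59 279.38] slope -0.146 vertical is -0.071; lean +y deg 2.0
```

View pics/c8.png

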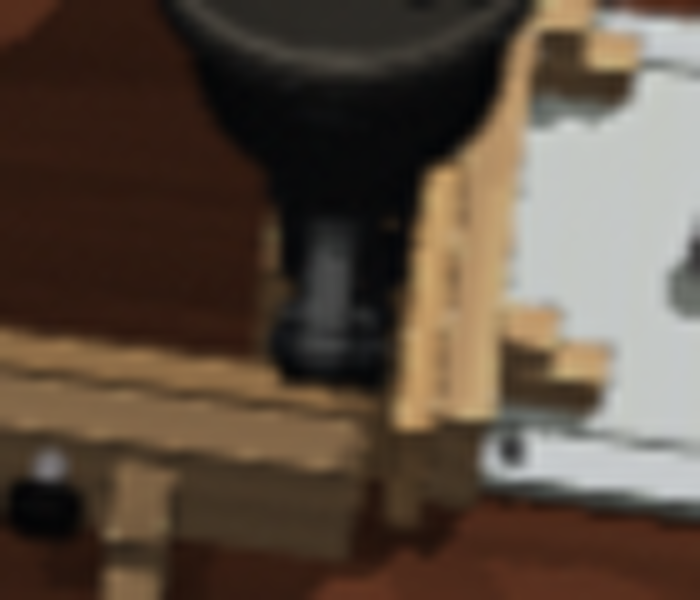

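The crop shows the post's left edge nearly vertical at (263,215–345), the finger hiding it near the bottom; post flush in the corner between end board (200,380) and fence (430,300).

Run:
```python
import cv2,numpy as np
for f in("s7","last"):
    r=cv2.imread(f"pics/{f}.png")[...,2].astype(float); o=[]
    for v in range(216,230):
        w=r[v,272:288]; lo=np.median(w[:6]); i=next(j for j in range(5,14) if w[j+1]>lo+9); o.append(272+i+(lo+9-w[i])/(w[i+1]-w[i]))
    o=np.array(o); s=np.polyfit(np.arange(6,13),o[6:13],1)[0]; print(f,np.round(o,2),"slope",round(s,3),"lean",round(np.degrees((-s-.071)*8.8/.365/52),2))
```

```text
s7 [280.46 280.18 280.08 280.19 280.05 280.11 280.24 280.19 280.09 279.75
 280.29 280.44 279.92 279.82] slope -0.01 lean -1.63Traceback (most recent call last):
  File "<stdin>", line 5, in <module>
StopIteration
```

Optics can't settle a 1–2° lean; do a clean regrip so the post self-rights, then press within the pads' torsion limit.

```bash
python3 -m inch '[[-0.003,-0.002,0,0,-0.02,0,1],[-0.006,-0.004,0,0,-0.06,0,1],[-0.009,-0.005,0,0.01,-0.1,0,1],[-0.009,-0.005,0,0.014,-0.123,0,1],[-0.009,-0.005,0,0.014,-0.123,0,1]]' >/dev/null; python3 f.py
python3 -m inch '[[0,0,0,0,0,0,0.7],[0,0,0,0,0,0,0.5],[0,0,0,0,0,0,0.4],[0,0,0,0,0,0,0.3],[0,0,0,0,0,0,0.3]]' >/dev/null; python3 f.py; python3 go.py 633,100,92.5,9.7
```

```text
F jig [-1.3  2.6  6.1] T [ 0.9   0.35 -0.07] pos jig [24.4 14.2 95.3] yaw 9.83 tilt [0.0006 0.0031] gap 0.0373 t 34.7
F jig [ 0.1  0.4 -0.1] T [ 0.02 -0.    0.01] pos jig [23.8 12.8 94.7] yaw 9.72 tilt [-0.0001  0.0032] gap 0.0598 t 35.2
now [633.7 106.2  94.7] 9.7 tilt [-0.     0.003 -1.   ] gap 0.0598 F [ 0.   0.4 -0.1] t 35.2
-> 633,100,92.5,9.7 shift [-0.006  -0.0017  0.0022] turn [ 0.001 -0.006  0.001] dh -0.0
```

```bash
python3 -m inch '[[0,0,0.001,0,-0.006,0,0.3],[0,0,0.002,0,-0.006,0,0.3],[0,0,0.002,0,-0.006,0,0.5],[0,0,0.002,0,-0.006,0,1],[0,0,0.002,0,-0.006,0,1]]' >/dev/null; python3 f.py
python3 -m inch '[[0,0,0,0,0,0,1],[0,0,0,0,0,0,1],[0,0,0,0,0,0,1],[0.0005,0,0,0,0,0,1],[0.001,0,0,0,0,0,1]]' >/dev/null; python3 f.py
python3 -m inch '[[0.0005,0.0003,0,0,0,0,1],[0.001,0.0006,0,0,0,0,1],[0.0015,0.001,0,0,0,0,1],[0.002,0.001,0,0,0,0,1],[0.002,0.001,0,0,0,0,1]]' >/dev/null; python3 f.py
```

```text
F jig [0.2 0.3 0.5] T [ 0.    0.02 -0.01] pos jig [23.9 12.9 92.9] yaw 9.72 tilt [0.0007 0.0006] gap 0.0373 t 35.7
F jig [ 0.1 -1.2  1.5] T [-0.43  0.03  0.02] pos jig [23.8 13.6 92.9] yaw 9.71 tilt [0.0006 0.0003] gap 0.0373 t 36.2
F jig [-0.2 -2.9  2.1] T [-0.57  0.13  0.01] pos jig [24.9 15.9 92.9] yaw 9.72 tilt [0.0007 0.0006] gap 0.0376 t 36.7
```

```bash
python3 -m inch '[[0.0005,0.0002,0,0,0,0,1],[0.001,0.0003,0,0,0,0,1],[0.0015,0.0003,0,0,0,0,1],[0.0015,0.0003,0,0,0,0,1],[0.0015,0.0003,0,0,0,0,1]]' >/dev/null; python3 f.py
python3 -m inch '[[0.0005,0,0,0,0,0,1],[0.001,0,0,0,0,0,1],[0.001,0,0,0,0,0,1],[0.001,0,0,0,0,0,1],[0.001,0,0,0,0,0,1]]' >/dev/null; python3 f.py; python3 tilt.py 2>/dev/null
```

```text
F jig [-1.  -3.5  3.5] T [-1.35  0.63 -0.06] pos jig [25.  17.1 92.9] yaw 9.7 tilt [0.0005 0.0003] gap 0.0373 t 37.2
F jig [-1.8 -4.2  3.9] T [-1.36  0.61  0.01] pos jig [25.1 18.1 92.9] yaw 9.71 tilt [0.0006 0.0004] gap 0.0374 t 37.7
foot shift [0.625 0.125]
edge [279.75 279.5  279.36 279.39 279.24 279.1  279.08 279.07] slope -0.093 vertical is -0.071; lean +y deg 0.58
```

```bash
python3 -m inch '[[0.0005,0,0,0,0,0,1],[0.001,0,0,0,0,0,1],[0.0015,0,0,0,0,0,1],[0.0015,0,0,0,0,0,1],[0.0015,0,0,0,0,0,1]]' >/dev/null; python3 f.py
python3 -m inch '[[0.0005,0,0,0,0,0,1],[0.001,0,0,0,0,0,1],[0.0015,0,0,0,0,0,1],[0.0015,0,0,0,0,0,1],[0.0015,0,0,0,0,0,1]]' >/dev/null; python3 f.py; python3 tilt.py 2>/dev/null
```

```text
F jig [-2.2 -5.8  4.6] T [-1.33  0.57 -0.1 ] pos jig [25.  19.7 92.9] yaw 9.7 tilt [0.0005 0.0004] gap 0.0373 t 38.6
F jig [-1.3 -7.   4.1] T [-1.7   0.58 -0.06] pos jig [25.  20.7 92.9] yaw 9.69 tilt [ 0.0006 -0.    ] gap 0.037 t 39.1
foot shift [0.625 0.125]
edge [280.82 280.58 280.34 280.34 280.24 280.18 280.04 279.97] slope -0.11 vertical is -0.071; lean +y deg 1.02
```

```bash
python3 -m inch '[[0.0005,0,0,0,0,0,1],[0.001,0,0,0,0,0,1],[0.001,0,0,0,0,0,1],[0.001,0,0,0,0,0,1],[0.001,0,0,0,0,0,1]]' >/dev/null; python3 f.py
python3 -m inch '[[0.0005,0,0,0,0,0,1],[0.001,0,0,0,0,0,1],[0.001,0,0,0,0,0,1],[0.001,0,0,0,0,0,1],[0.001,0,0,0,0,0,1]]' >/dev/null; python3 f.py; python3 tilt.py 2>/dev/null
```

```text
F jig [-1.3 -9.1  3.6] T [-2.4   0.51 -0.07] pos jig [25.  21.  92.9] yaw 9.66 tilt [ 0.0008 -0.0007] gap 0.0372 t 40.0
F jig [ -1.7 -12.5   2.5] T [-3.17  0.44 -0.03] pos jig [25.  21.2 92.9] yaw 9.62 tilt [ 0.0011 -0.0015] gap 0.0373 t 40.5
foot shift [0.75  0.125]
edge [281.02 280.96 280.77 280.66 280.47 280.51 280.15 279.88] slope -0.155 vertical is -0.071; lean +y deg 2.23
```

Lean grows with the y push unless the base carries some load; use a downward bearing (~20 N) to square the post, then press y.

```bash
python3 -m inch '[[-0.001,0,0.0003,0,0,0,1],[-0.0018,0,0.0008,0,0,0,1],[-0.0018,0,0.0013,0,0,0,1],[-0.0018,0,0.0016,0,0,0,1],[-0.0018,0,0.0016,0,0,0,1]]' >/dev/null; python3 f.py; python3 tilt.py 2>/dev/null
```

```text
F jig [-9.9 -6.6 28.5] T [-1.5   3.   -0.07] pos jig [25.2 20.8 92.8] yaw 9.67 tilt [0.0009 0.0009] gap 0.037 t 41.4
foot shift [0.625 0.125]
edge [280.78 280.56 280.3  280.37 280.27 280.12 279.98 280.09] slope -0.101 vertical is -0.071; lean +y deg 0.79
```

```bash
python3 -m inch '[[0.0005,0,-0.0003,0,0,0,1],[0.001,0,-0.0003,0,0,0,1],[0.0015,0,-0.0003,0,0.004,0,1],[0.002,0,-0.0003,0,0.006,0,1],[0.002,0,-0.0003,0,0.006,0,1]]' >/dev/null; python3 f.py; python3 tilt.py 2>/dev/null
python3 -m inch '[[0.0003,0.0005,-0.0001,0,0,0,1],[0.0006,0.001,-0.0002,0,0.003,0,1],[0.001,0.0012,-0.0002,-0.003,0.003,0,1],[0.001,0.0012,-0.0002,-0.003,0.003,0,1],[0.001,0.0012,-0.0002,-0.003,0.003,0,1]]' >/dev/null; python3 f.py; python3 tilt.py 2>/dev/null
```

```text
F jig [ -7.2 -13.8  21.8] T [-3.33  2.41  0.03] pos jig [25.2 21.  92.8] yaw 9.61 tilt [0.001  0.0019] gap 0.0375 t 42.3
foot shift [0.625 0.125]
edge [280.85 280.8  280.51 280.31 280.41 280.42 280.04 279.86] slope -0.13 vertical is -0.071; lean +y deg 1.57
F jig [-12.7 -15.4  23.8] T [-3.72  3.5   0.08] pos jig [25.4 21.4 92.7] yaw 9.59 tilt [0.0004 0.0029] gap 0.0374 t 43.2
foot shift [0.75  0.125]
edge [280.86 280.95 280.8  280.64 280.5  280.47 280.26 279.96] slope -0.129 vertical is -0.071; lean +y deg 1.54
```

```bash
python3 -m inch '[[-0.0005,0.0005,-0.0004,0,0,0,1],[-0.0008,0.001,-0.0006,0,0,0,1],[-0.0008,0.0015,-0.0008,-0.004,0.003,0,1],[-0.0008,0.002,-0.0008,-0.006,0.003,0,1],[-0.0008,0.002,-0.0008,-0.006,0.003,0,1]]' >/dev/null; python3 f.py; python3 tilt.py 2>/dev/null
```

```text
F jig [-23.1 -11.3  24.8] T [-3.13  5.44  0.02] pos jig [25.4 21.5 92.7] yaw 9.61 tilt [-0.0011  0.0053] gap 0.0376 t 44.1
foot shift [0.75  0.125]
edge [280.91 281.01 280.8  280.61 280.47 280.49 280.29 280.01] slope -0.13 vertical is -0.071; lean +y deg 1.57
```

```bash
python3 -m inch '[[0,-0.001,-0.0006,0,0.01,0,1],[0,-0.002,-0.0014,0,0.03,0,1],[0,-0.0025,-0.0014,0,0.05,0,1],[0,-0.0025,-0.0014,0,0.06,0,1],[0,-0.0025,-0.0014,0,0.06,0,1]]' >/dev/null; python3 f.py; python3 tilt.py 2>/dev/null
```

```text
F jig [ -1.8 -10.6  -4.7] T [-2.76  0.32  0.04] pos jig [25.2 22.  93.3] yaw 9.64 tilt [-0.0018  0.0351] gap 0.0374 t 45.0
foot shift [0.75  0.125]
edge [280.87 280.73 280.41 280.39 280.43 280.42 280.   279.86] slope -0.127 vertical is -0.071; lean +y deg 1.48
```

```bash
python3 -m inch '[[0,0.0005,0.0004,0,0.01,0,1],[0,0.001,0.0008,0,0.02,0,1],[0,0.0015,0.001,0,0.03,0,1],[0.0004,0.002,0.001,-0.004,0.03,0,1],[0.0004,0.002,0.001,-0.004,0.03,0,1]]' >/dev/null; python3 f.py; python3 tilt.py 2>/dev/null
python3 - <<'E'
import cv2,numpy as np
for f in("s7","last"):
    r=cv2.imread(f"pics/{f}.png")[...,2]; print(r[216:232,276:286])
E
```

```text
F jig [-17.3 -10.8  16.1] T [-2.79  4.1   0.24] pos jig [25.6 22.4 92.8] yaw 9.65 tilt [-0.0056  0.0503] gap 0.0372 t 45.9
foot shift [0.75  0.125]
edge [280.81 280.57 280.37 280.37 280.37 280.1  279.98 280.01] slope -0.112 vertical is -0.071; lean +y deg 1.08
[[ 47  50  50  46  49  73  88  51  15  10]
 [ 48  48  50  51  51  85  97  41  13   7]
 [ 47  50  47  48  52 100 122  43   9  10]
 [ 50  49  47  45  48  95 119  41  12  10]
 [ 47  47  48  49  54  97 115  44  14  12]
 [ 48  46  45  46  51  93 123  89  49  14]
 [ 44  44  44  44  49  70  90 102  85  24]
 [ 44  45  46  45  51  64  68  61  43  25]
 [ 45  44  45  45  51  67  67  60  46  43]
 [ 43  43  45  43  57  70  66  51  28  33]
 [ 50  48  46  48  55  69  61  36  19  21]
 [ 53  53  51  49  57  66  54  33  25  27]
 [ 50  51  51  52  58  69  53  24  19  25]
 [ 49  49  48  49  60  68  55  24  12  20]
 [ 76  73  66  63  67  69  51  26  10  10]
 [146 135 118 112 103  94  71  41  33  37]]
[[ 49  50  49  48  49  85 131 126  69  17]
 [ 49  49  50  49  53 103 150 130  67  16]
 [ 47  48  47  46  48  99 146 124  69  16]
 [ 48  49  48  47  53 100 141 125  78  19]
 [ 48  48  49  47  55 100 138 123  74  18]
 [ 46  46  46  46  55  92 125 104  52  13]
 [ 46  46  46  45  51  63  70  62  40  21]
 [ 45  45  45  45  52  64  68  67  64  45]
 [ 44  45  44  44  52  64  68  69  70  59]
 [ 45  43  44  44  52  65  69  69  70  57]
 [ 50  49  48  47  59  71  68  68  63  53]
 [ 52  53  52  52  62  72  68  66  52  24]
 [ 50  49  50  51  59  68  67  58  34  19]
 [ 47  48  47  48  56  68  67  53  28  24]
 [ 77  73  66  61  63  70  66  54  26  18]
 [145 135 118 110 103  95  86  74  37  13]]
```

Direct pixel coverage (fixed wood/background levels) along the edge gives an essentially vertical post; the half-peak estimate was biased by the bright top face. Add a bit more press on both.

```bash
python3 -m inch '[[0.0003,0.0003,-0.0002,0,0,0,1],[0.0006,0.0006,-0.0004,0,0.003,0,1],[0.0008,0.001,-0.0005,-0.003,0.005,0,1],[0.0008,0.001,-0.0005,-0.003,0.005,0,1],[0.0008,0.001,-0.0005,-0.003,0.005,0,1]]' >/dev/null; python3 f.py; python3 tilt.py 2>/dev/null; python3 -c "
import cv2,numpy as np
r=cv2.imread('pics/last.png')[...,2].astype(float);w=r[223:230,276:282]
bg=w[:,:4].mean(1);e=281.5-((w[:,4:6]-bg[:,None])/(68.5-bg[:,None])).clip(0,1).sum(1);print(np.round(e,2),np.polyfit(range(7),e,1)[0])"
```

```text
F jig [-19.7 -13.   13.8] T [-3.03  4.67  0.31] pos jig [25.6 22.6 92.8] yaw 9.61 tilt [-0.0061  0.0521] gap 0.0374 t 46.8
foot shift [0.75  0.125]
edge [280.83 280.6  280.43 280.4  280.38 280.35 280.04 279.88] slope -0.116 vertical is -0.071; lean +y deg 1.19
[280.52 280.41 280.39 280.28 279.91 279.98 280.09] -0.09422698900499148
```

```bash
python3 -m inch '[[0,0,0,0,0,0,1],[0,0,0,0,0,0,1],[0,0,0,0,0,0,1],[0,0,0,0,0,0,1],[0,0,0,0,0,0,1]]' >/dev/null; python3 f.py; python3 -c "
from cell import robot
print(robot.finish_job())"
```

```text
F jig [-19.6 -13.2  12.9] T [-3.07  4.62  0.31] pos jig [25.6 22.6 92.8] yaw 9.61 tilt [-0.0062  0.0522] gap 0.0375 t 47.7
the job is handed in; nothing more can be done
None
```

The job is handed in at 47.7 s: the pin is fully home in the fence foot (grip top at 79 mm, 80 expected), and the gripper still holds the post in the corner, pressing about 20 N toward the end board and 13 N toward the fence; the cameras could only confirm it upright to about 1°, and the fence has moved roughly 2 mm within its play.

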